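Stand the reference card on the easel and clip it there

TASK

Take the white reference card out of its slot in the desk organiser and stand it upright on the easel's ledge, centred, leaning flat against the easel's board. Then take the spring clip out of the organiser's bay, squeeze it open, and let it close over the left or right side edge of the board so that its jaw holds card and board together, and leave it there. Do not knock over or push aside the measuring cylinder, the glass dish, the small carton or the sample jar.

Things in the scene. Friction and masses are not known exactly. Their poses are not given: they have to be found in the camera images.
- card: White reference card: stiff panel 100 mm wide (y), 160 tall (z), 8 thick (x), 110 g, rows of dark seed cells on its -x face. Origin: centre of its bottom edge. Starts upright, lowest 28 mm in the organiser's slot (11 mm wide, 108 long). Either face may show.
- clip: Steel spring clip, 95 mm long, standing on its side. Origin on the hinge pin at the lower side; z along the pin, z = 0 to 50 mm. Shut: lips at x = 27 to 40 mm; black handle plates centred at x = -42 mm (26 long), outer faces 47 mm apart, 53 at the ends. Frame is fixed to the +y arm; the clip's middle plane is turned from it by -clip_jaw/2 about z. Squeeze the handles along y, 10 N or more.
- clip_jaw (a joint): Opening of the clip, rad: 0 shut (lips 8 mm apart), 0.17 shut on the 14 mm of card and board, 0.55 fully open at its stop (lips 26 mm apart, handle plates parallel, 24 mm over their outer faces).
- clip_bite (a point): Point of the clip midway between its lips at rest and at half its 50 mm width: 33.5 mm in front of the hinge pin.
- easel: The easel's wooden foot, 115 x 92 mm, fixed to the desk; board and two rear struts stand on it. Origin: centre of the foot on the desk, -x to the reading side (towards the robot), z up.
- easel_board: Easel board leaning back 28 deg, fixed, 100 mm wide (y), 6 thick (x = 0 to 6 mm), z = -5 to 110 mm up along it. Origin: middle of the line where its front face meets the ledge's top; +x into the board. Card belongs at x = -8 to 0 and stands 50 mm above the board. Ledge to x = -18 mm, its lip (x = -16 to -20) 8 mm high. Struts behind at y = -30, 30 leave the side edges free.
- organiser: Grey desk organiser, fixed, x = -65 to 60, y = -125 to 125 mm, origin on the desk. Floor 4 mm thick, walls 25 mm high. Clip bay x = -61 to 33, y = -121 to 60 mm; carton compartment y = 64 to 121. Block along its back (x = 33 to 60) 32 mm high, card slot centred at x = 47, y = 0, floor at z = 4 mm.
- measuring_cylinder: Bystander: clear measuring cylinder, 38 mm wide, 131 mm tall, on the desk at one side of the easel. Origin: centre of its underside.
- petri_dish: Bystander: flat glass dish with seed, 60 mm across, 13 mm high, on the desk at the other side of the easel. Origin: centre of its underside.
- carton: Bystander: small carton 40 x 60 x 52 mm high, in the organiser's end compartment. Origin: centre of its underside.
- sample_jar: Bystander: sample jar with white lid, 48 mm wide, 67 mm tall, on the desk. Origin: centre of its underside.

How it is judged (in metres and radians):
On the way:
1. the card stands on the easel's ledge against the board, let go, before the clip is put on (x of card in the frame of easel_board between -0.01 and 0 m and y of card in the frame of easel_board between -0.01 and 0.01 m and z of card in the frame of easel_board between -0.004 and 0.007 m and angle between the z axis of card and the z axis of easel_board, either way round below 0.12 rad and contact force between each of the fingers, clip and card below 0.1 N), for 0.2 s.
At the end, for the whole second after the job is handed in: Card on the ledge (within 10 mm), centred within 10 mm, flat on the board within 0.1 rad; clip let go, at rest, shut over a left or right side edge of the board, pressing card and board with over 1.5 N each, joint 0.10 to 0.28, middle of its lips 2 to 30 mm inside the edge (x of card in the frame of easel_board between -0.01 and 0 m and y of card in the frame of easel_board between -0.01 and 0.01 m and z of card in the frame of easel_board between -0.004 and 0.01 m and angle between the z axis of card and the z axis of easel_board, either way round below 0.1 rad and angle between the x axis of card and the x axis of easel_board, either way round below 0.1 rad and contact force between clip and card above 1.5 N and contact force between clip and easel_board above 1.5 N and value of joint clip_jaw between 0.1 and 0.28 rad and (y of clip_bite in the frame of easel_board between 0.02 and 0.048 m or y of clip_bite in the frame of easel_board between -0.048 and -0.02 m) and z of clip_bite in the frame of easel_board between 0.005 and 0.12 m and linear speed of each of clip, card below 0.02 m/s); the robot touches nothing.
It fails at once if the measuring cylinder is pushed more than 30 mm or knocked over (distance of measuring_cylinder from where it was at the start of the episode above 0.03 m or angle between measuring_cylinder's own z axis and vertical above 0.5 rad).
It fails at once if the glass dish is pushed more than 30 mm (distance of petri_dish from where it was at the start of the episode above 0.03 m).
It fails at once if the carton is pushed more than 30 mm (distance of carton from where it was at the start of the episode above 0.03 m).
It fails at once if the sample jar is pushed more than 30 mm or knocked over (distance of sample_jar from where it was at the start of the episode above 0.03 m or angle between sample_jar's own z axis and vertical above 0.5 rad).
It also fails if it takes over 64 s, if anything falls off the work surface, if the arm or the gripper's body presses on something with over 40 N, if the wrist force passes 120 N, or if a joint passes its speed limit or range.

ROBOT

A 6-joint arm with a two-finger parallel gripper is mounted at the origin on a cart in front of the work surface, level with it; the furniture and walls round the work are solid. World frame = base frame: x ahead of the robot, y to its left, z up, the work surface at z = 0. Lengths are in mm, angles in rad, forces in N, time in s.
With the tool pointing down it reaches from about 375 to 975 mm from the base axis. Payload 3.8 kg.
Tool frame: the origin (TCP) lies at the very end of the fingers, on their centre line; the grasp point (between the pads) lies 19 mm behind it (manip.grip_depth is the z of the grasp point in the tool frame, in mm); z points along the fingers, y is the line along which they close (so a half turn about z gives the same grasp; the last joint's range is limited). The gripper opens to 85 mm and grips with 20 to 120 N. Pads are 22 mm wide; open, the fingers measure 114 mm over their backs; the gripper's body (76 mm by 85 mm) begins 54 mm behind the grasp point. The pads swing forward as they close: fully open they stand 13 mm farther back than shut.
Start: joints at [1.109, 0.264, 1.604, -0, 1.274, -0.037], TCP at [278.191, 615.002, 231.28] pointing down, gripper open.
Joint ranges: [-2.63, 2.63], [-0.94, 2.18], [0.31, 2.57], [-1.31, 4.45], [0, 2.66], [-2.55, 2.55]. Speed limits (rad/s): [2.57, 2.57, 3.14, 3.14, 3.14, 3.14].

INTERFACE

Orientations are given as a rotation vector (axis times angle).
In Python, from station import status, imaging, job_done, manip gives the robot as it stands. The module is installed in compiled form; this text tells all that it offers.
- The arm moves only by the tool apply_moves, never from a script. Its argument "deltas" is one flat list of numbers, 7 for each row, row after row: the shift along the tool's x, y, z in cm, then the turn, a rotation vector about the tool's x, y, z in degrees, then the closure, from -1 (fully open) to 1 (shut). A call has 1 to 12 rows; each row is the pose to reach, as a shift and turn from the pose commanded when the call began, along the tool's axes at that moment; what a row does not reach only later rows make up. A row lasts 1/10 s, in which the tool goes at most 50 mm and 8.59 degrees, less where a joint would pass 70% of its speed; a pose out of reach is approached as far as the arm can. A call with a gripper value outside its range is refused whole. The fingers move at their own pace and stop on an object; "newtons" is the grip in N (left out, the last holds). Time passes only in rows, so rows that repeat a pose let the fingers close. It gives the time, the measured TCP pose, the force, the opening and the grip force at its end, in the units of the state.
- status.state(): the state, without advancing time (a new reading comes with each control period).
- imaging.camera(name): name is "scene" or "top" or "wrist"; returns a dict with "image" (400x640x3 uint8, blue, green, red), "depth" (400x640 float32, mm along the optical axis (not along the pixel's ray), 0 where there is no reading), "fx", "fy", "cx", "cy" (pixels), "k1" (the pictures are not rectified: a ray, as slopes to the right and down, at radius r is drawn at 1 + k1 r^2 times it, then the intrinsics apply), "extrinsics" (4x4, takes a point from world to camera coordinates). Camera axes: x right, y down, z forward; pixel columns grow to the right and rows downward; lengths in mm; the calibration is good to about 2 mm. A picture is of the moment at which its call begins.
- job_done(): hands the job in; it is judged then, once.
The state is a dict: "time_s": time; "joint_pos": joint angles; "joint_velocities": joint speeds; "joint_efforts": joint torques, N m; "tool_pos": TCP position; "eef_rot": TCP orientation; "ft_force": force on the tool from outside, world axes, zero at the start; "ft_torque": the same for the moment, N m; "width": finger opening in mm; "finger_force": force on a finger pad.
Only numpy, scipy, OpenCV 4.12 (cv2) and the standard library are available. Lean on these libraries where they do the work, as an engineer would, in place of code of your own. Each camera call takes 0.05 s, during which the arm holds its last target. There are 200 camera calls.

## Working session

There is one attempt and no reset: what is moved stays moved. The work goes in short steps, Python scripts to look and compute and a tool call to move; the robot and the scene stay as the last step left them, time stands still between calls to the robot, and variables do not carry over. Pictures are saved under pics/ and viewed, at most 10 in all, crops included, and the job is handed in when it is done.

Besides the shell and the picture viewer there is one more tool, called after "Emit:" by a JSON object that holds its "name" and its "arguments", one argument or row to a line. apply_moves: Moves the arm, as the interface text tells. Its arguments: {"type":"object","properties":{"deltas":{"type":"array","items":{"type":"number"}},"newtons":{"type":"number"}},"required":["deltas"]}

```bash
mkdir -p pics
cat > h.py <<'E'
import numpy as np, cv2
from station import status, imaging, job_done, manip
def snap(n,save=None):
    c=imaging.camera(n)
    if save: cv2.imwrite('pics/'+save,c['image'])
    return c
def pts(c):
    """world xyz per pixel from depth"""
    h,w=c['depth'].shape
    u,v=np.meshgrid(np.arange(w),np.arange(h))
    K=np.array([[c['fx'],0,c['cx']],[0,c['fy'],c['cy']],[0,0,1]])
    p=np.stack([u,v],-1).reshape(-1,1,2).astype(np.float64)
    x=(p[:,0,0]-c['cx'])/c['fx'];y=(p[:,0,1]-c['cy'])/c['fy']
    a,b=x.copy(),y.copy()
    for _ in range(8):
        s=1+c['k1']*(a*a+b*b); a,b=x/s,y/s
    rays=np.stack([a,b,np.ones_like(a)],-1)
    E=c['extrinsics'];R,t=E[:3,:3],E[:3,3]
    P=(rays*c['depth'].reshape(-1,1)-t)@R
    d=rays@R; o=-R.T@t
    return P.reshape(h,w,3),d.reshape(h,w,3),o
def plane(d,o,z): return o+d*((z-o[2])/d[...,2])[...,None]
E
python3 - <<'E'
from h import *
s=status.state();print(s)
for n in('scene','top'):
    c=snap(n,n+'0.png');print(n,c['fx'],c['k1'],(c['depth']>0).mean()); P,d,o=pts(c);print(o,d[200,320])
    np.savez('pics/'+n+'0.npz',P=P,d=d,o=o,im=c['image'])
E
```

```text
{'time_s': 0.0, 'joint_pos': array([ 1.10909858e+00,  2.64781169e-01,  1.60539114e+00,  6.42953351e-06,
        1.27373388e+00, -3.68772092e-02]), 'joint_velocities': array([ 0.000443  ,  0.00026543,  0.0005502 ,  0.00123696, -0.00083901,
        0.00027067]), 'joint_efforts': array([ 2.13679377e-03, -5.15112591e+01, -3.67313612e+01,  2.17935540e-04,
        1.29357519e-02, -1.95674133e-06]), 'tool_pos': array([277.85663713, 614.33376817, 229.93392331]), 'eef_rot': array([-0.66218081, -3.07042101,  0.00351873]), 'ft_force': array([ 0.77663521, -0.82877459, -0.52868588]), 'ft_torque': array([ 0.01618452, -0.0269286 , -0.01671684]), 'finger_force': 0.0, 'width': 85.32919740197971}
scene 400.77098410836567 -0.07287401661529026 0.99580859375
[ -55.48726992 -653.82178556  550.20692982] [ 0.55894444  0.64725617 -0.51837499]
top 486.88926705599283 -0.13510797122520543 0.9958984375
[ 366.90497474  -60.11958128 1307.23044963] [ 0.09362247  0.02334294 -0.9953928 ]
```

View pics/scene0.png

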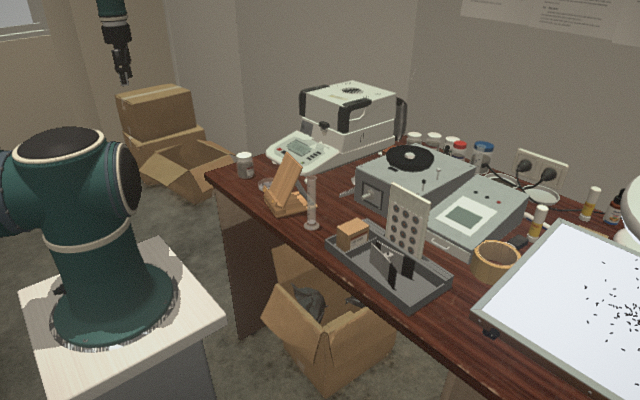

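View pics/top0.png

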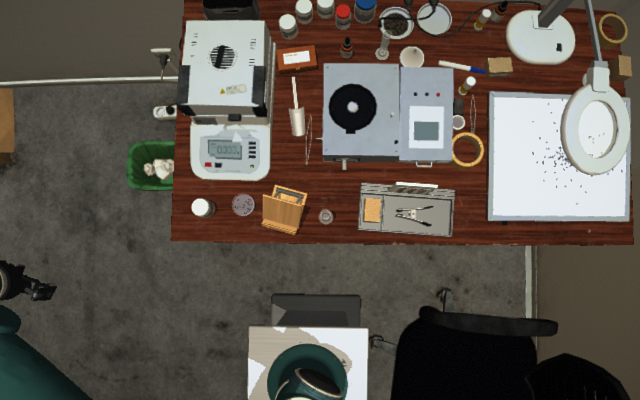

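The scene view shows the card (≈408,222) in the organiser with the seed cells facing the robot, and the clip (≈393,265) in the bay. The easel is at ≈(287,188), the cylinder at (311,205) and the jar at (245,165). In the top view the organiser is at ≈(406,210), the clip at (412,213), the easel at (285,210), the dish at (243,205), the jar at (203,207) and the cylinder at (326,216).

Run:
```python
from h import *
T=np.load('pics/top0.npz');P=T['P'];im=T['im']
im2=cv2.resize(im[170:245,180:470],None,fx=2.75,fy=2.75,interpolation=cv2.INTER_CUBIC);cv2.imwrite('pics/topcrop.png',im2)
for n,(u,v) in dict(jar=(203,207),dish=(243,205),cyl=(326,216),carton=(373,208),desk=(340,190),clip=(412,213),card=(415,184)).items(): print(n,P[v,u].round(0))
S=np.load('pics/scene0.npz')
cv2.imwrite('pics/scrop.png',cv2.resize(S['im'][140:310,225:465],None,fx=3.3,fy=3.3,interpolation=cv2.INTER_CUBIC))
# fit: organiser bounding via height, both views
for nm,D in(('top',T),('scene',S)):
    Q=D['P'].reshape(-1,3);C=D['im'].reshape(-1,3).astype(int)
    m=(Q[:,2]>21)&(Q[:,2]<38)&(Q[:,1]<-60)&(Q[:,1]>-420)&(Q[:,0]<650)&(Q[:,0]>350)
    r=cv2.minAreaRect(Q[m,:2].astype(np.float32));print(nm,'org',m.sum(),r)
    m=(Q[:,2]>60)&(Q[:,2]<200)&(Q[:,1]<-60)&(Q[:,1]>-420)&(Q[:,0]<620)&(Q[:,0]>400)&(C.min(1)>120)
    print(nm,'card',m.sum(),Q[m].mean(0),Q[m].min(0),Q[m].max(0), cv2.minAreaRect(Q[m,:2].astype(np.float32)))
```

```text
jar [461. 270.  72.]
dish [473. 179.   3.]
cyl [446. -46.  12.]
carton [ 465. -167.   59.]
desk [517. -83.   4.]
clip [ 454. -270.   49.]
card [ 515. -258.  164.]
top org 1244 ((501.91400146484375, -236.2350616455078), (359.2037658691406, 201.26611328125), 87.46318054199219)
top card 816 [ 590.76404914 -163.88999223  115.60598953] [ 433.07364237 -326.87441387   60.02457545] [619.9991903  -60.08835939 170.47404721] ((527.0146484375, -192.70472717285156), (266.7804870605469, 186.21633911132812), 89.51744079589844)
scene org 2821 ((499.63238525390625, -255.27084350585938), (251.08302307128906, 351.51910400390625), 9.734116554260254)
scene card 481 [ 572.03595752 -188.31656957  121.50678077] [ 507.20607337 -311.67903241   62.48576546] [619.92615174 -60.21576494 166.75112782] ((578.931640625, -195.59637451171875), (269.6932678222656, 99.33137512207031), 61.8430061340332)
```

View pics/scrop.png

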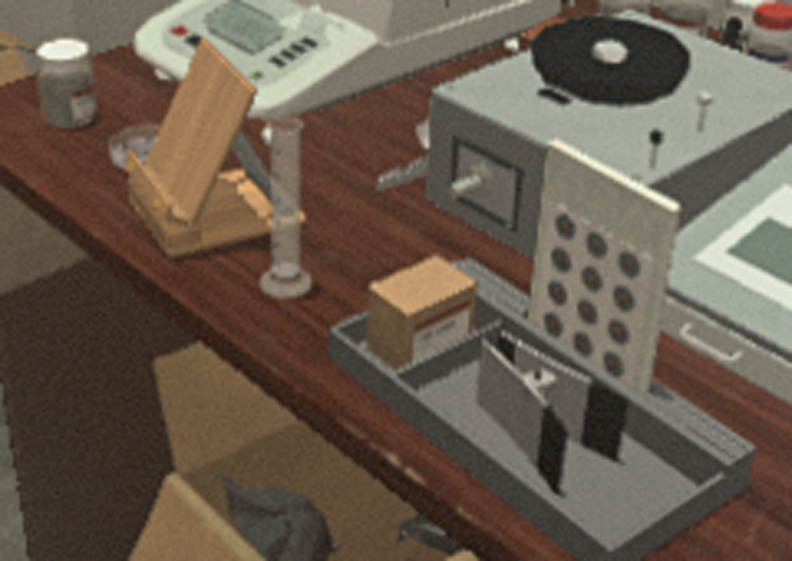

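View pics/topcrop.png

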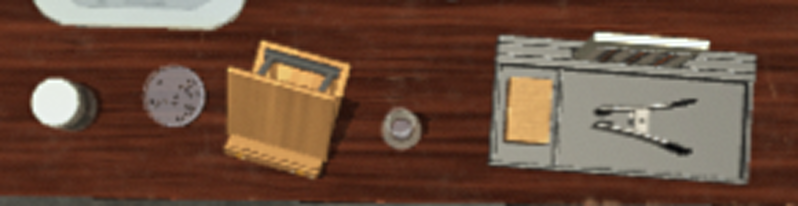

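The scene crop shows the board leaning away from the robot, with the cylinder close to its right edge. The clip's black handles point to -y at crop (550,450) and (605,420), and its mouth points at the carton. The top crop shows the easel yawed, with its right end nearer the robot, and the cylinder at (402,127) in the way on the right. I'll use the left edge, where there is only the low dish.

```bash
cat >> h.py <<'E'
from scipy.spatial.transform import Rotation as Rn
def fitplane(Q,it=4):
    for _ in range(it):
        c=np.median(Q,0);n=np.linalg.svd(Q-Q.mean(0),full_matrices=False)[2][2];c=Q.mean(0)
        r=(Q-c)@n;Q=Q[abs(r)<max(2.5*np.median(abs(r)),1)]
    return c,n*np.sign(n[2] or 1),Q
E
python3 - <<'E'
from h import *
s=status.state();print(Rn.from_rotvec(s['eef_rot']).as_matrix().round(3))
c=snap('wrist');print(c['extrinsics'].round(2))
P,d,o=pts(c);print(o)
T=np.load('pics/top0.npz');S=np.load('pics/scene0.npz')
for nm,D in(('top',T),('scene',S)):
    Q=D['P'].reshape(-1,3);C=cv2.cvtColor(D['im'],cv2.COLOR_BGR2HSV).reshape(-1,3)
    m=(C[:,0]>8)&(C[:,0]<24)&(C[:,1]>90)&(C[:,2]>110)&(Q[:,1]>0)&(Q[:,1]<170)&(Q[:,0]<600)&(Q[:,0]>380)
    b=m&(Q[:,2]>45)
    ce,n,q=fitplane(Q[b]);print(nm,m.sum(),b.sum(),ce.round(1),n.round(3),'lean',np.degrees(np.arcsin(abs(n[2]))),'yaw',np.degrees(np.arctan2(n[1],n[0])))
    # board frame extents
    X=-n if n[0]<0 else n
    X=X if X[0]>0 else -X
    yv=np.cross([0,0,1],X);yv/=np.linalg.norm(yv);zv=np.cross(X,yv)
    a=(q-ce)@np.stack([yv,zv],1);print('ext',np.percentile(a,[1,99],axis=0).round(1),ce,'X',X.round(3),'y',yv.round(3),'z',zv.round(3))
E
```

```text
[[-0.911  0.412 -0.001]
 [ 0.412  0.911 -0.002]
 [ 0.    -0.002 -1.   ]]
[[ 4.1000e-01  9.1000e-01 -0.0000e+00 -6.7319e+02]
 [ 8.7000e-01 -3.9000e-01  2.9000e-01 -3.6660e+01]
 [ 2.6000e-01 -1.2000e-01 -9.6000e-01  3.7985e+02]
 [ 0.0000e+00  0.0000e+00  0.0000e+00  1.0000e+00]]
[208.87986465 645.55664968 372.08137009]
top 1510 885 [455.4  65.5  91.3] [-0.852  0.221  0.474] lean 28.31280376689779 yaw 165.48845744439703
ext [[-48.6 -51.4]
 [ 47.7  45.4]] [455.43675583  65.51960269  91.29995707] X [ 0.852 -0.221 -0.474] y [ 0.251  0.968 -0.   ] z [ 0.459 -0.119  0.88 ]
scene 3106 857 [452.5  63.9  88.4] [-0.853  0.221  0.473] lean 28.237800558584304 yaw 165.44191831633847
ext [[-46.5 -48. ]
 [ 50.5  45.6]] [452.50489739  63.92341149  88.43138356] X [ 0.853 -0.221 -0.473] y [ 0.251  0.968 -0.   ] z [ 0.458 -0.119  0.881]
```

```bash
cat >> h.py <<'E'
def wristj(R,j1,phi):
    M=Rn.from_euler('YZ',[-phi,-j1]) if False else (Rn.from_euler('y',-phi)*Rn.from_euler('z',-j1)*Rn.from_matrix(R)*Rn.from_euler('z',-np.pi/2))
    a=M.as_euler('ZYZ'); return a
X=np.array([.8525,-.221,-.4735]);X/=np.linalg.norm(X)
Y=np.cross([0,0,1],X);Y/=np.linalg.norm(Y);Z=np.cross(X,Y)
E
python3 - <<'E'
from h import *
s=status.state();R=Rn.from_rotvec(s['eef_rot']).as_matrix();j=s['joint_pos']
print(wristj(R,j[0],j[1]+j[2]),j[3:])
# placing clip on left: pin z (= -tool z) along Z rotated by beta about X; tool y = +-X
for beta in(-40,-20,0,20,40):
  B=Rn.from_rotvec(X*np.radians(beta)).as_matrix()
  for sg in(1,-1):
    tz=-(B@Z);ty=sg*X;tx=np.cross(ty,tz)
    Rt=np.stack([tx,ty,tz],1)
    print(beta,sg,'card' if sg>0 else 'clip',[wristj(Rt,j1,p).round(2).tolist() for j1 in(.15,.35) for p in(1.5,1.9)])
# grasp of clip: tool down, tool y yaw
for yaw in(-8,172):
  a=np.radians(yaw);ty=np.array([np.cos(a),np.sin(a),0]);tz=np.array([0,0,-1.]);
  print('grasp',yaw,wristj(np.stack([np.cross(ty,tz),ty,tz],1),-.536,1.8))
T=np.load('pics/top0.npz')
for z in(0,131):print('cyl',z,plane(T['d'],T['o'],z)[216,326])
E
```

```text
[ 7.74465593e-07  1.27370319e+00 -3.69155584e-02] [ 7.74465593e-07  1.27370319e+00 -3.69155584e-02]
-40 1 card [[-0.62, 2.26, -0.02], [-0.5, 1.91, 0.22], [-0.48, 2.36, 0.21], [-0.36, 1.99, 0.4]]
-40 -1 clip [[-0.62, 2.26, 3.12], [-0.5, 1.91, -2.92], [-0.48, 2.36, -2.94], [-0.36, 1.99, -2.74]]
-20 1 card [[-0.18, 2.22, 0.25], [-0.14, 1.82, 0.32], [-0.04, 2.24, 0.5], [-0.03, 1.84, 0.52]]
-20 -1 clip [[-0.18, 2.22, -2.89], [-0.14, 1.82, -2.82], [-0.04, 2.24, -2.64], [-0.03, 1.84, -2.63]]
0 1 card [[0.22, 2.09, 0.47], [0.19, 1.7, 0.38], [0.31, 2.04, 0.69], [0.27, 1.66, 0.57]]
0 -1 clip [[0.22, 2.09, -2.67], [0.19, 1.7, -2.76], [0.31, 2.04, -2.45], [0.27, 1.66, -2.57]]
20 1 card [[0.55, 1.91, 0.61], [0.51, 1.56, 0.4], [0.58, 1.8, 0.78], [0.57, 1.47, 0.57]]
20 -1 clip [[0.55, 1.91, -2.53], [0.51, 1.56, -2.74], [0.58, 1.8, -2.36], [0.57, 1.47, -2.58]]
40 1 card [[0.83, 1.7, 0.67], [0.83, 1.43, 0.38], [0.83, 1.55, 0.81], [0.87, 1.29, 0.51]]
40 -1 clip [[0.83, 1.7, -2.47], [0.83, 1.43, -2.76], [0.83, 1.55, -2.33], [0.87, 1.29, -2.64]]
grasp -8 [-8.32667268e-17  1.34159265e+00 -3.96373660e-01]
grasp 172 [-2.22044605e-16  1.34159265e+00  2.74521899e+00]
cyl 0 [446.84186494 -46.20593367   0.        ]
cyl 131 [438.83124018 -47.60024623 131.        ]
```

```bash
cat >> h.py <<'E'
import json,os
def cmd():
    if os.path.exists('cmd.json'):
        a=json.load(open('cmd.json'));return np.array(a['p']),np.array(a['R'])
    j=[1.109,0.264,1.604,0,1.274,-0.037]
    R=(Rn.from_euler('z',j[0])*Rn.from_euler('y',j[1]+j[2])*Rn.from_euler('y',j[4])*Rn.from_euler('z',j[5]+np.pi/2)).as_matrix()
    return np.array([278.191,615.002,231.28]),R
def go(*poses,save=True):
    """print row numbers (cm,deg) for waypoints (pos,R or None) relative to the commanded pose"""
    p0,R0=cmd();p,R=p0,R0
    for q,Rq in poses:
        Rq=R if Rq is None else Rq
        d=np.round(R0.T@(np.array(q)-p0)/10,2);w=np.round(np.degrees(Rn.from_matrix(R0.T@Rq).as_rotvec()),1)
        p=p0+R0@d*10;R=R0@Rn.from_rotvec(np.radians(w)).as_matrix()
        print('row',d.tolist()+w.tolist())
    if save: json.dump(dict(p=p.tolist(),R=R.tolist()),open('cmd.json','w'))
def down(yaw):
    a=np.radians(yaw);ty=np.array([np.cos(a),np.sin(a),0]);tz=np.array([0,0,-1.])
    return np.stack([np.cross(ty,tz),ty,tz],1)
def log():
    s=status.state()
    open('states.txt','a').write(json.dumps([s['joint_pos'].tolist(),s['tool_pos'].tolist(),s['eef_rot'].tolist()])+'\n')
    return s
E
python3 - <<'E'
from h import *
log();print(cmd()[1].round(3))
go(([430,60,350],down(-14.5)))
E
```

```text
[[-0.911  0.412 -0.   ]
 [ 0.412  0.911 -0.   ]
 [ 0.    -0.    -1.   ]]
row [-36.71, -44.32, -11.85, -0.0, 0.0, 80.2]
```

Emit:
{"name": "apply_moves", "arguments": {
  "deltas": [-36.71,-44.32,-11.85,0,0,80.2,-1,-36.71,-44.32,-11.85,0,0,80.2,-1,-36.71,-44.32,-11.85,0,0,80.2,-1,-36.71,-44.32,-11.85,0,0,80.2,-1,-36.71,-44.32,-11.85,0,0,80.2,-1,-36.71,-44.32,-11.85,0,0,80.2,-1,-36.71,-44.32,-11.85,0,0,80.2,-1,-36.71,-44.32,-11.85,0,0,80.2,-1,-36.71,-44.32,-11.85,0,0,80.2,-1,-36.71,-44.32,-11.85,0,0,80.2,-1,-36.71,-44.32,-11.85,0,0,80.2,-1,-36.71,-44.32,-11.85,0,0,80.2,-1]
}}

```text
time_s: 1.35
tool_pos: [430.2, 57.3, 350.5]
eef_rot: [2.485, 1.92, 0.001]
ft_force: [0.1, 0.8, 0.5]
width: 85.2
finger_force: 0.0
```

Run:
```python
from h import *
s=log();p,R=cmd();print(s['tool_pos']-p, s['joint_pos'].round(3),np.degrees(Rn.from_matrix(R.T@Rn.from_rotvec(s['eef_rot']).as_matrix()).as_rotvec()).round(2))
c=snap('wrist','w1.png');P,d,o=pts(c);np.savez('pics/w1.npz',P=P,d=d,o=o,im=c['image']);print(o,c['fx'],c['k1'])
# kinematic fit
from scipy.optimize import least_squares
L=[json.loads(l) for l in open('states.txt')]
def fk(x,j):
    a2,a3,d6,h,e=x
    r=a2*np.sin(j[1])+a3*np.sin(j[1]+j[2])+e; z=h+a2*np.cos(j[1])+a3*np.cos(j[1]+j[2])
    return r,z
print([ (l[0],l[1]) for l in L])
```

```text
[ 0.13588674 -2.6173211   0.51483849] [ 7.600e-02 -2.590e-01  1.913e+00 -1.000e-03  1.486e+00  3.310e-01] [-0.08  0.01  0.08]
[447.24712461 129.51351855 492.46421607] 341.81981750602523 0.0040119892669919395
[([1.1090982691375157, 0.26460680614971305, 1.6050522538962526, 7.744655925033182e-07, 1.2737031892628872, -0.03691555840326084], [277.9428308691949, 614.5023110959372, 230.23437999810633]), ([0.07552834145423475, -0.2592331419504581, 1.9133612825619144, -0.0005730783836696852, 1.4863447077426954, 0.3307339418696132], [430.1632213326125, 57.32350883980039, 350.46970941546095])]
```

View pics/w1.png

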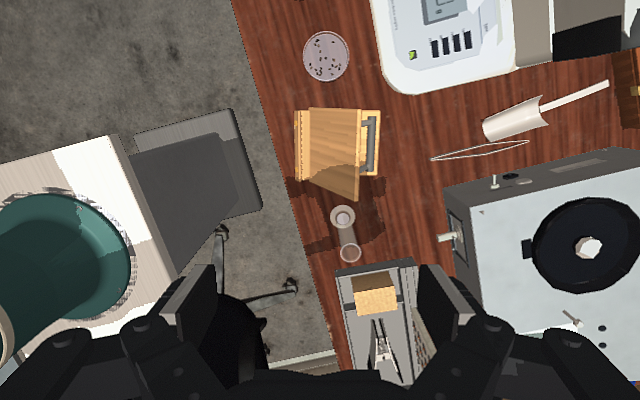

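The wrist view shows the easel at (340,150) with its ledge at (300,145), the cylinder at (345,235), the carton at (375,295), the clip at (383,350) and the dish at (326,55).

```bash
cat >> h.py <<'E'
def board(P,im,lo=45,verb=True):
    Q=P.reshape(-1,3);C=cv2.cvtColor(im,cv2.COLOR_BGR2HSV).reshape(-1,3)
    m=(C[:,0]>6)&(C[:,0]<26)&(C[:,1]>70)&(C[:,2]>90)&(Q[:,1]>-20)&(Q[:,1]<170)&(Q[:,0]<600)&(Q[:,0]>370)&(Q[:,2]<150)
    b=m&(Q[:,2]>lo)
    ce,n,q=fitplane(Q[b])
    X=n if n[0]>0 else -n
    Y=np.cross([0,0,1],X);Y/=np.linalg.norm(Y);Z=np.cross(X,Y)
    A=(Q[m]-ce)@np.stack([X,Y,Z],1); B=A[(abs(A[:,0])<2.5)]
    return ce,X,Y,Z,A,B
E
python3 - <<'E'
from h import *
W=np.load('pics/w1.npz');T=np.load('pics/top0.npz');S=np.load('pics/scene0.npz')
for nm,D in(('w',W),('top',T),('sc',S)):
    ce,X,Y,Z,A,B=board(D['P'],D['im'])
    q=np.percentile
    mid=B[(B[:,2]>-25)&(B[:,2]<25)]
    print(nm,len(B),'lean',np.degrees(np.arcsin(-X[2])).round(2),'yaw',np.degrees(np.arctan2(X[1],X[0])).round(2),'y',q(mid[:,1],[.5,99.5]).round(1),'ztop',q(B[:,2],[99,99.8]).round(1))
    yc=q(mid[:,1],[.5,99.5]).mean();zt=q(B[:,2],99.6)
    O=ce+Y*yc+Z*(zt-110);print('  O',O.round(1))
    # ledge top pts: 3..15 mm in front of the board near z 0
    a=A-np.array([0,yc,zt-110]);l=a[(a[:,0]<-4)&(a[:,0]>-14)&(abs(a[:,1])<40)];print('  ledge z',q(l[:,2],[10,50,90]).round(1) if len(l) else None, 'lipmin x',q(a[:,0],1).round(1))
E
python3 - <<'E'
from h import *
W=np.load('pics/w1.npz')
Q=W['P'];print('desk z',np.median(Q[100:140,385:400],(0,1)), np.median(Q[200:230,290:310],(0,1)))
for z in (0,131): print('cyl',plane(W['d'],W['o'],z)[[217,252],[343,350]].round(1))
print('dish',plane(W['d'],W['o'],13)[55,326])
E
```

```text
w 4428 lean 28.28 yaw -14.78 y [-50.6  47.7] ztop [41.5 42.1]
  O [423.1  76.5  32.1]
  ledge z [-43.8 -39.4   0. ] lipmin x -38.6
top 906 lean 28.29 yaw -14.5 y [-49.3  48. ] ztop [45.3 47.5]
  O [426.3  72.2  35.7]
  ledge z [-44.1  -3.6  -0.3] lipmin x -38.9
sc 968 lean 28.28 yaw -14.5 y [-47.5  52.6] ztop [45.7 46.9]
  O [423.9  74.1  32.1]
  ledge z [-42.1 -20.9 -13.2] lipmin x -32.3
desk z [543.04957262  77.78284373  -0.66951884] [380.31686877 -27.93886767  -0.74449473]
cyl [[ 443.4  -45.3    0. ]
 [ 440.6 -104.7    0. ]]
cyl [[444.4   1.2 131. ]
 [442.4 -42.4 131. ]]
dish [473.13965472 180.44462716  13.        ]
```

Run:
```python
from h import *
go(([450,-225,350],down(-3)))
```

```text
row [-27.08, 9.09, 0.01, -0.0, 0.0, -11.5]
```

Emit:
{"name": "apply_moves", "arguments": {
  "deltas": [-27.08,9.09,0.01,0,0,-11.5,-1,-27.08,9.09,0.01,0,0,-11.5,-1,-27.08,9.09,0.01,0,0,-11.5,-1,-27.08,9.09,0.01,0,0,-11.5,-1,-27.08,9.09,0.01,0,0,-11.5,-1,-27.08,9.09,0.01,0,0,-11.5,-1,-27.08,9.09,0.01,0,0,-11.5,-1,-27.08,9.09,0.01,0,0,-11.5,-1,-27.08,9.09,0.01,0,0,-11.5,-1]
}}

```text
time_s: 2.3
tool_pos: [449.9, -224.1, 349.4]
eef_rot: [-2.278, -2.162, -0.0]
ft_force: [0.5, 0.2, -0.4]
width: 85.4
finger_force: 0.0
```

Run:
```python
from h import *
s=log();p,R=cmd();print(s['tool_pos']-p)
c=snap('wrist','w2.png');P,d,o=pts(c);np.savez('pics/w2.npz',P=P,d=d,o=o,im=c['image'])
```

```text
[-0.11880951  0.93636298 -0.57250922]
```

View pics/w2.png

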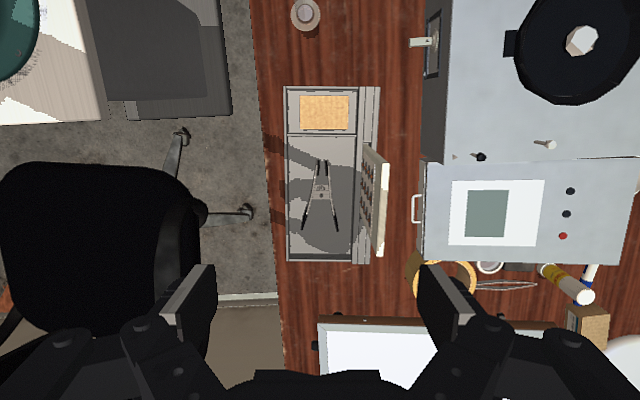

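The wrist view shows the card's top edge at (381,163–255), the organiser at (285–380, 87–262), and the carton at (325,112). The clip's lips are at (322,163), its pin at (320,190) and its handles at (305,228) and (336,228).

Run:
```python
from h import *
W=np.load('pics/w2.npz');P,im,d,o=W['P'],W['im'],W['d'],W['o']
Q=P.reshape(-1,3)
m=(Q[:,0]>470)&(Q[:,0]<560)&(Q[:,1]<-170)&(Q[:,1]>-340)&(Q[:,2]>60)&(Q[:,2]<180)
q=Q[m];print('card z max',np.percentile(q[:,2],[50,90,98,99.5]))
zt=np.percentile(q[:,2],98);t=q[q[:,2]>zt-8]
print('top',len(t),cv2.minAreaRect(t[:,:2].astype(np.float32)),t.mean(0))
f=q[(q[:,2]<zt-12)];ce,n,g=fitplane(f);n=n*np.sign(n[0]);print('face',len(g),ce,n.round(3),'yaw',np.degrees(np.arctan2(n[1],n[0])),'tilt',np.degrees(n[2]))
# white top strip via colour -> ray on plane zt
mask=((im.min(2)>185)[...]&m.reshape(im.shape[:2])).astype(np.uint8)
cs,_=cv2.findContours(mask,cv2.RETR_EXTERNAL,cv2.CHAIN_APPROX_NONE);k=max(cs,key=cv2.contourArea)[:,0]
print('white',cv2.boundingRect(k),cv2.minAreaRect(plane(d,o,zt)[k[:,1],k[:,0],:2].astype(np.float32)))
# clip
m=(Q[:,0]>400)&(Q[:,0]<492)&(Q[:,1]<-190)&(Q[:,1]>-350)&(Q[:,2]>40)&(Q[:,2]<62)
c=Q[m];print('clip n',m.sum(),np.percentile(c[:,2],[5,50,95]),c.min(0),c.max(0))
for lo in np.arange(c[:,1].min(),c[:,1].max(),8):
    k=c[(c[:,1]>=lo)&(c[:,1]<lo+8)]
    if len(k): print(round(lo+4),len(k),np.percentile(k[:,0],[1,10,50,90,99]).round(1))
# organiser outline
m=(Q[:,0]>380)&(Q[:,0]<560)&(Q[:,1]<-100)&(Q[:,1]>-380)&(Q[:,2]>18)&(Q[:,2]<40)
print('org',cv2.minAreaRect(Q[m,:2].astype(np.float32)),Q[m].min(0),Q[m].max(0))
print('carton',[Q[(abs(Q[:,0]-465)<60)&(abs(Q[:,1]+165)<50)&(Q[:,2]>50)&(Q[:,2]<65)].min(0),Q[(abs(Q[:,0]-465)<60)&(abs(Q[:,1]+165)<50)&(Q[:,2]>50)&(Q[:,2]<65)].max(0)])
```

```text
card z max [143.7330938  163.57580992 164.35036878 164.75328217]
top 825 ((512.2103271484375, -259.9717102050781), (99.82872009277344, 8.478872299194336), 86.6951675415039) [ 511.80997312 -257.38903905  162.63826726]
face 1046 [ 508.20584247 -256.47697319  112.27405667] [ 0.998 -0.064 -0.01 ] yaw -3.68429057388529 tilt -0.5600724836242621
white (381, 163, 9, 27) ((514.3639526367188, -223.46780395507812), (25.88400650024414, 6.900949478149414), 86.18937683105469)
clip n 507 [44.23887746 52.3061608  54.44460897] [ 421.37383716 -321.98873379   40.03461703] [ 471.52426762 -228.49920191   55.99764522]
-318 18 [421.5 422.5 469.5 471.1 471.5]
-310 33 [421.4 421.7 424.9 469.7 470.2]
-302 35 [424.6 425.5 429.5 468.6 469.1]
-294 27 [428.1 428.2 431.3 466.3 467.3]
-286 23 [431.2 431.4 434.4 465.2 465.6]
-278 51 [433.1 434.7 452.3 464.1 464.8]
-270 122 [436.4 439.3 450.  460.9 463.3]
-262 50 [438.  439.7 448.8 463.4 463.6]
-254 23 [439.9 441.3 443.  462.6 463.5]
-246 28 [441.6 443.1 453.2 462.8 463. ]
-238 54 [443.4 445.1 458.  462.8 463.3]
-230 43 [445.2 446.5 450.5 462.1 463. ]
org ((462.84820556640625, -256.2550354003906), (248.55764770507812, 125.30311584472656), 86.47854614257812) [ 393.65193182 -379.9962554    18.0017163 ] [ 532.19290921 -129.35088833   39.99145882]
carton [array([ 429.20305242, -213.91254916,   51.29917586]), array([ 517.40920618, -142.11671113,   64.7620408 ])]
```

```bash
cat > fit.py <<'E'
from h import *
L=[json.loads(l) for l in open('states.txt')]
def fit():
    A=[];b=[]
    for j,p,w in L:
        tz=Rn.from_rotvec(w).as_matrix()[:,2]; j1=j[0];u=np.array([np.cos(j1),np.sin(j1),0]);v=np.array([0,0,1.])
        # p = u*(e+a2 s2+a3 s23) + z*(h+a2 c2+a3 c23) + d6*tz
        s2,c2,s3,c3=np.sin(j[1]),np.cos(j[1]),np.sin(j[1]+j[2]),np.cos(j[1]+j[2])
        A+=[[u@u,0,s2,s3,tz@u],[0,1,c2,c3,tz@v]];b+=[np.dot(p,u),p[2]]
    return np.linalg.lstsq(np.array(A),np.array(b),rcond=None),np.array(A),np.array(b)
if __name__=='__main__':
    (x,r,k,sv),A,b=fit();print('e,h,a2,a3,d6',x.round(1),k,(A@x-b).round(1),sv)
E
python3 - <<'E'
from h import *
W=np.load('pics/w2.npz');P=W['P']
print('instr',P[200,[415,422,428,440,460]].round(0).tolist(),P[120,[418,430,440]].round(0).tolist())
go(([512,-260,225],down(-3.5)))
E
python3 fit.py
```

```text
instr [[591.0, -300.0, -1.0], [591.0, -290.0, 34.0], [595.0, -286.0, 48.0], [611.0, -286.0, 49.0], [635.0, -286.0, 55.0]] [[592.0, -183.0, -1.0], [592.0, -180.0, 52.0], [592.0, -178.0, 88.0]]
row [-3.16, 6.38, 12.5, -0.0, 0.0, 0.5]
e,h,a2,a3,d6 [ -0.  215.4 511.2 566.  311.9] 5 [ 0.  0.  0.  0. -0. -0.] [3.01476455e+00 2.40849995e+00 3.10996240e-01 1.16631745e-01
 6.77357038e-04]
```

Emit:
{"name": "apply_moves", "arguments": {
  "deltas": [-3.16,6.38,12.5,0,0,0.5,0,-3.16,6.38,12.5,0,0,0.5,0,-3.16,6.38,12.5,0,0,0.5,0,-3.16,6.38,12.5,0,0,0.5,0,-3.16,6.38,12.5,0,0,0.5,0],
  "newtons": 30
}}

```text
time_s: 2.85
tool_pos: [511.7, -258.3, 224.0]
eef_rot: [-2.285, -2.152, 0.001]
ft_force: [0.2, -0.2, 0.2]
width: 42.8
finger_force: 0.0
```

Emit:
{"name": "apply_moves", "arguments": {
  "deltas": [0,0,5,0,0,0,0,0,0,9,0,0,0,0,0,0,10,0,0,0,0,0,0,10,0,0,0,0,0,0,10,0,0,0,1,0,0,10,0,0,0,1,0,0,10,0,0,0,1,0,0,10,0,0,0,1,0,0,10,0,0,0,1,0,0,10,0,0,0,1],
  "newtons": 40
}}

```text
time_s: 3.85
tool_pos: [514.1, -261.1, 128.0]
eef_rot: [2.285, 2.148, 0.003]
ft_force: [0.0, 0.3, 7.2]
width: 7.6
finger_force: 40.2
```

Emit:
{"name": "apply_moves", "arguments": {
  "deltas": [0,0,-3,0,0,0,1,0,0,-7,0,0,0,1,0,0,-12,0,0,0,1,0,0,-17,0,0,0,1,0,0,-21.5,0,0,0,1,0,0,-21.5,0,0,0,1,0,0,-21.5,0,0,0,1]
}}

```text
time_s: 4.55
tool_pos: [512.7, -260.4, 342.2]
eef_rot: [2.286, 2.149, 0.002]
ft_force: [-0.5, 0.6, -2.2]
width: 7.3
finger_force: 40.1
```

```bash
python3 - <<'E'
from h import *
p,R=cmd();p=p+R@[0,0,(10-21.5)*10];json.dump(dict(p=p.tolist(),R=R.tolist()),open('cmd.json','w'))
s=log();print(p,s['tool_pos'],s['width'],s['ft_force'])
# card in hand from scene camera
c=snap('scene');P,d,o=pts(c);Q=P.reshape(-1,3)
m=(abs(Q[:,0]-512)<30)&(abs(Q[:,1]+260)<80)&(Q[:,2]>200)&(Q[:,2]<330)
q=Q[m];print(m.sum());ce,n,g=fitplane(q);print(ce,n*np.sign(n[0]),np.percentile(g,[1,99],axis=0))
# bottom edge corners
low=g[g[:,2]<260];print('y',np.percentile(low[:,1],[1,99]),'zmin',np.percentile(g[:,2],[0.5]))
m=json.loads('0')
O=np.array([424,75,32.5]);X=Rn.from_euler('z',-14.6,degrees=True).apply([np.cos(np.radians(28)),0,-np.sin(np.radians(28))]);Y=np.cross([0,0,1],X);Y/=np.linalg.norm(Y);Z=np.cross(X,Y)
RC=np.stack([Y,X,-Z],1);W=lambda x,y,z:O+X*x+Y*y+Z*z
print(W(-8.5,0,260),W(-8.5,0,190))
go(([530,46,310],RC),(W(-8.5,0,200),RC),save=False)
E
python3 fit.py
```

```text
[ 512.06804928 -259.94845679  339.95663672] [ 512.73317831 -260.4418673   342.19965588] 7.3395862811666515 [-0.52592437  0.62319487 -2.19868433]
2631
[ 508.67588885 -262.06231644  276.68551836] [ 0.99758104 -0.06845318  0.01209273] [[ 504.87148059 -308.24273721  221.12055048]
 [ 513.00667699 -211.95313129  328.90749197]]
y [-308.294109   -211.75651902] zmin [220.23532542]
[534.85839341  46.12355144 266.05688243] [503.05655785  54.40730913 204.25055093]
row [30.65, -0.1, 2.98, 27.9, 2.7, 10.8]
row [31.23, -2.38, 12.68, 27.9, 2.7, 10.8]
e,h,a2,a3,d6 [ -0.  265.  511.5 566.  361.8] 5 [ 0. -0.  0.  0. -0. -0. -0. -0.] [3.48003321e+00 2.78862614e+00 3.14307962e-01 1.18878071e-01
 3.31739989e-03]
```

Emit:
{"name": "apply_moves", "arguments": {
  "deltas": [30.65,-0.1,2.98,27.9,2.7,10.8,1,30.65,-0.1,2.98,27.9,2.7,10.8,1,30.65,-0.1,2.98,27.9,2.7,10.8,1,30.65,-0.1,2.98,27.9,2.7,10.8,1,30.65,-0.1,2.98,27.9,2.7,10.8,1,30.65,-0.1,2.98,27.9,2.7,10.8,1,30.65,-0.1,2.98,27.9,2.7,10.8,1,30.65,-0.1,2.98,27.9,2.7,10.8,1,31.23,-2.38,12.68,27.9,2.7,10.8,1,31.23,-2.38,12.68,27.9,2.7,10.8,1,31.23,-2.38,12.68,27.9,2.7,10.8,1,31.23,-2.38,12.68,27.9,2.7,10.8,1]
}}

```text
time_s: 5.8
tool_pos: [506.6, 51.9, 212.5]
eef_rot: [-2.155, -1.663, 0.419]
ft_force: [-0.4, 0.4, -1.0]
width: 7.6
finger_force: 40.6
```

```bash
cat >> h.py <<'E'
O=np.array([424,75,32.5]);X=Rn.from_euler('z',-14.6,degrees=True).apply([np.cos(np.radians(28)),0,-np.sin(np.radians(28))]);Y=np.cross([0,0,1],X);Y/=np.linalg.norm(Y);Z=np.cross(X,Y)
RC=np.stack([Y,X,-Z],1);W=lambda x,y,z:O+X*x+Y*y+Z*z
F=np.stack([X,Y,Z],1)
E
python3 - <<'E'
from h import *
go(([530,46,310],RC),(W(-8.5,0,200),RC))
s=log();p,R=cmd();print('err board frame',(s['tool_pos']-p)@F,(s['tool_pos']-O)@F,s['joint_pos'].round(2),s['ft_force'])
print(np.degrees(Rn.from_matrix(R.T@Rn.from_rotvec(s['eef_rot']).as_matrix()).as_rotvec()).round(2))
for n in('scene','top'):
    c=snap(n,n+'3.png');P,d,o=pts(c);im=c['image'];Q=P.reshape(-1,3);C=cv2.cvtColor(im,cv2.COLOR_BGR2HSV).reshape(-1,3)
    A=(Q-O)@F
    m=(abs(A[:,0]+10)<25)&(abs(A[:,1])<75)&(A[:,2]>60)&(A[:,2]<225)&(C[:,1]<70)&(C[:,2]>130)
    q=A[m];ce,nn,g=fitplane(q);print(n,'card',m.sum(),np.median(g,0).round(1),np.percentile(g,[1,99],axis=0).round(1),(nn*np.sign(nn[0])).round(3))
    b=(abs(A[:,0])<8)&(abs(A[:,1])<60)&(A[:,2]>15)&(A[:,2]<120)&(C[:,1]>90)&(C[:,0]<25)
    q=A[b];ce,nn,g=fitplane(q);print(n,'board',len(g),np.median(g,0).round(1),np.percentile(g,[1,99],axis=0).round(1),(nn*np.sign(nn[0])).round(3))
E
python3 fit.py
```

```text
row [30.65, -0.1, 2.98, 27.9, 2.7, 10.8]
row [31.23, -2.38, 12.68, 27.9, 2.7, 10.8]
err board frame [-0.30479206 -1.54020531 -0.80047529] [ -8.8043551   -1.59173147 199.15810712] [-0.02  0.29  1.69  0.11  1.65  0.22] [-0.35326705  0.37288183 -0.99128017]
[ 0.21 -0.    0.1 ]
scene card 1112 [-13.7 -10.7 148.2] [[-15.  -51.6  78. ]
 [-12.5  46.5 222.9]] [ 1.     0.001 -0.002]
scene board 418 [ 0.6 -9.5 43.9] [[ -0.6 -50.6  15.9]
 [  1.9  47.7 105.3]] [ 1.     0.    -0.003]
e,h,a2,a3,d6 [-1.000e-01  2.513e+02  5.114e+02  5.660e+02  3.481e+02] 5 [ 0.  -0.   0.   0.  -0.  -0.  -0.1 -0.   0.   0. ] [3.86930749 3.12799764 0.33604726 0.28622471 0.19345145]
  return _methods._mean(a, axis=axis, dtype=dtype,
  ret = um.true_divide(
h.py:26: RuntimeWarning: Mean of empty slice.
  c=np.median(Q,0);n=np.linalg.svd(Q-Q.mean(0),full_matrices=False)[2][2];c=Q.mean(0)
Traceback (most recent call last):
  File "h.py", line 26, in fitplane
    c=np.median(Q,0);n=np.linalg.svd(Q-Q.mean(0),full_matrices=False)[2][2];c=Q.mean(0)
                       ~~~~~~~~~~~~~~~~~~~~~~~~~~~~~~~~~~~~~~~~~~~~~~~~~^^^
IndexError: index 2 is out of bounds for axis 0 with size 0
```

Emit:
{"name": "apply_moves", "arguments": {
  "deltas": [0.1,0.15,3,0,0,0,1,0.1,0.15,6,0,0,0,1,0.1,0.15,7,0,0,0,1,0.1,0.15,7.2,0,0,0,1,0.1,0.15,7.4,0,0,0,1,0.1,0.15,7.4,0,0,0,1,0.1,0.15,7.4,0,0,0,1]
}}

```text
time_s: 6.6
tool_pos: [476.9, 62.4, 148.1]
eef_rot: [-2.157, -1.668, 0.413]
ft_force: [-0.3, -0.4, -1.0]
width: 7.3
finger_force: 40.7
```

Emit:
{"name": "apply_moves", "arguments": {
  "deltas": [0,0,0.2,0,0,0,1,0,0,0.4,0,0,0,1,0,0,0.5,0,0,0,1,0,0,0.5,0,0,0,1]
}}

```text
time_s: 7.0
tool_pos: [475.3, 63.0, 144.9]
eef_rot: [-2.158, -1.669, 0.411]
ft_force: [3.6, -0.2, 9.4]
width: 7.3
finger_force: 42.3
```

Emit:
{"name": "apply_moves", "arguments": {
  "deltas": [0,0.2,-0.15,0,0,0,1,0,0.4,-0.2,0,0,0,1,0,0.5,-0.2,0,0,0,1,0,0.6,-0.2,0,0,0,1,0,0.6,-0.2,0,0,0,1]
}}

```text
time_s: 7.5
tool_pos: [478.1, 62.1, 143.3]
eef_rot: [-2.152, -1.665, 0.418]
ft_force: [-3.7, 0.9, 11.8]
width: 7.6
finger_force: 42.3
```

```bash
cat >> h.py <<'E'
def look():
    c=snap('scene');P,d,o=pts(c);im=c['image'];Q=P.reshape(-1,3);C=cv2.cvtColor(im,cv2.COLOR_BGR2HSV).reshape(-1,3)
    A=(Q-O)@F
    m=(abs(A[:,0]+10)<25)&(abs(A[:,1])<75)&(A[:,2]>10)&(A[:,2]<190)&(C[:,1]<70)&(C[:,2]>120)
    q=A[m];ce,nn,g=fitplane(q);nn=nn*np.sign(nn[0]);e=g[(g[:,2]>20)&(g[:,2]<110)]
    print('card',m.sum(),'x',np.median(g[:,0]).round(1),'y',np.percentile(e[:,1],[.5,99.5]).round(1),'z',np.percentile(g[:,2],[.5,99.5]).round(1),'n',nn.round(3))
E
python3 - <<'E'
from h import *
p,R=cmd();p=p+R@[1,1.5+6,74+5-2];json.dump(dict(p=p.tolist(),R=R.tolist()),open('cmd.json','w'))
s=log();print((s['tool_pos']-O)@F,(p-O)@F,s['ft_force']@F)
look()
E
```

```text
[ -2.96058927   1.146889   123.94659845] [ -0.99015464   0.91024881 122.95901244] [-8.91268131 -0.0474874   8.61028245]
card 1095 x -7.9 y [-50.   49.8] z [ 11.1 158. ] n [ 1.     0.002 -0.007]
```

Emit:
{"name": "apply_moves", "arguments": {
  "deltas": [0,-0.1,0,0,0,0,0.4,0,-0.1,0,0,0,0,0.2,0,-0.1,0,0,0,0,0,0,-0.1,0,0,0,0,0,0,-0.1,-3,0,0,0,0,0,-0.1,-8,0,0,0,0,0,-0.1,-13,0,0,0,0,0,-0.1,-13,0,0,0,0]
}}

```text
time_s: 8.35
tool_pos: [542.8, 45.8, 263.1]
eef_rot: [-2.163, -1.673, 0.402]
ft_force: [1.3, -0.5, 0.6]
width: 42.6
finger_force: 0.0
```

```bash
python3 - <<'E'
from h import *
p,R=cmd();p=p+R@[0,-1,-130];json.dump(dict(p=p.tolist(),R=R.tolist()),open('cmd.json','w'))
s=log();print(p,s['tool_pos']-p);look()
E
python3 fit.py
```

```text
[537.45462259  46.46032605 256.7915759 ] [ 5.3861936  -0.6773261   6.27606026]
card 1236 x -7.7 y [-50.  50.] z [ 10.8 159.4] n [ 1.     0.002 -0.008]
e,h,a2,a3,d6 [-1.000e-01  2.513e+02  5.114e+02  5.661e+02  3.481e+02] 5 [ 0.  -0.   0.   0.  -0.   0.  -0.1 -0.  -0.   0.   0.2 -0.1 -0.2  0. ] [4.56016732 3.71255907 0.45527188 0.31998899 0.27516927]
```

```bash
cat >> h.py <<'E'
E_,H_,A2,A3,D6=0,251.3,511.4,566.1,348.1
def ik(p,R):
    w=np.array(p)-R[:,2]*D6; j1=np.arctan2(w[1],w[0]);r=np.hypot(w[0],w[1]);z=w[2]-H_
    D=np.hypot(r,z); c=(D*D-A2**2-A3**2)/(2*A2*A3)
    if abs(c)>1: return None
    j3=np.arccos(c); j2=np.arctan2(r,z)-np.arctan2(A3*np.sin(j3),A2+A3*np.cos(j3))
    return np.r_[j1,j2,j3,wristj(R,j1,j2+j3)]
def clipR(beta,side=1):
    B=Rn.from_rotvec(X*np.radians(beta)*side).as_matrix();return np.stack([-side*(B@Y),-side*X,-(B@Z)],1)
def clipTCP(bx,by,bz,Rt,along=74.5,pin=3): return W(bx,by,bz)-Rt[:,0]*along+Rt[:,2]*pin
E
python3 - <<'E'
from h import *
L=[json.loads(l) for l in open('states.txt')]
for j,p,w in L[-2:]: print((ik(p,Rn.from_rotvec(w).as_matrix())-j).round(3))
print('grasp',ik([447,-310,26],down(-4.9)).round(2))
for b in(0,10,20,30,40):
  for bz in(65,85):
    Rt=clipR(b);print(b,bz,clipTCP(-1,41,bz,Rt).round(0),ik(clipTCP(-1,41,bz,Rt),Rt).round(2), 'above',ik(clipTCP(-1,41,bz,Rt)+Z*120,Rt).round(2))
E
```

```text
[ 0.039  0.    -0.001  0.018 -0.004  0.033]
[ 0.036  0.001 -0.001  0.016 -0.004  0.034]
grasp [-0.61  0.24  2.06 -0.    0.85 -0.52]
0 65 [480. 180.  88.] [ 0.21  0.39  1.81  0.22  1.4  -2.76] above [ 0.18  0.37  1.61  0.2   1.61 -2.75]
0 85 [490. 177. 105.] [ 0.21  0.38  1.78  0.21  1.43 -2.76] above [ 0.17  0.37  1.58  0.2   1.64 -2.75]
10 65 [486. 178.  99.] [ 0.12  0.34  1.85  0.35  1.36 -2.86] above [ 0.09  0.33  1.65  0.33  1.57 -2.82]
10 85 [495. 175. 117.] [ 0.12  0.34  1.82  0.34  1.39 -2.86] above [ 0.09  0.33  1.62  0.33  1.6  -2.81]
20 65 [491. 173. 110.] [ 0.03  0.31  1.9   0.48  1.33 -2.98] above [ 0.01  0.3   1.7   0.46  1.53 -2.9 ]
20 85 [500. 171. 128.] [ 0.03  0.31  1.87  0.48  1.37 -2.97] above [ 0.    0.3   1.67  0.46  1.57 -2.89]
30 65 [495. 167. 121.] [-0.06  0.29  1.95  0.63  1.33 -3.11] above [-0.08  0.27  1.76  0.6   1.51 -2.99]
30 85 [504. 165. 139.] [-0.07  0.29  1.92  0.62  1.36 -3.09] above [-0.08  0.27  1.72  0.6   1.54 -2.98]
40 65 [499. 159. 131.] [-0.16  0.29  2.    0.77  1.34  3.04] above [-0.17  0.26  1.82  0.74  1.51 -3.09]
40 85 [508. 157. 148.] [-0.16  0.28  1.98  0.76  1.37  3.07] above [-0.17  0.26  1.78  0.74  1.53 -3.07]
```

Run:
```python
from h import *
a=np.radians(85.1);mo=np.array([np.cos(a),np.sin(a),0]);cz=np.array([0,0,1.]);cy=np.cross(cz,mo)
tcp=np.array([447,-310,26.])
for g in(0,10,15,20,25,30):
  # tool in clip frame: x=-mouth tilted, z down tilted toward mouth
  G=Rn.from_rotvec(cy*np.radians(-g)).as_matrix()
  Rg=G@np.stack([-mo,-cy,-cz],1)
  Rg2=G.T@np.stack([mo,cy,-cz],1)
  print(g,'tz',Rg[:,2].round(2),'grasp',ik(tcp,Rg).round(2),'hover',ik(tcp-Rg[:,2]*120,Rg).round(2),)
  C=np.stack([mo,cy,cz],1)  # clip frame
  rel=C.T@Rg; off=C.T@(tcp-(np.array([447,-310,29])+mo*74.5))
  for b in(0,20):
    B=Rn.from_rotvec(X*np.radians(b)).as_matrix();Cp=B@np.stack([-Y,-X,Z],1)
    Rp=Cp@rel;pp=W(-1,41,80)+Cp@off
    print('   place',b,pp.round(0),ik(pp,Rp).round(2),'above',ik(pp+Z*120,Rp).round(2))
```

```text
Traceback (most recent call last):
  File "h.py", line 81, in ik
    return np.r_[j1,j2,j3,wristj(R,j1,j2+j3)]
                          ~~~~~~^^^^^^^^^^^^
  File "h.py", line 30, in wristj
    M=Rn.from_euler('YZ',[-phi,-j1]) if False else (Rn.from_euler('y',-phi)*Rn.from_euler('z',-j1)*Rn.from_matrix(R)*Rn.from_euler('z',-np.pi/2))
                                                                                                   ~~~~~~~~~~~~~~^^^
  File "scipy/spatial/transform/_rotation.pyx", line 1143, in scipy.spatial.transform._rotation.Rotation.from_matrix
ValueError: Non-positive determinant (left-handed or null coordinate frame) in rotation matrix 0: [[-0.08541692  0.9963453   0.        ]
 [-0.9963453  -0.08541692  0.        ]
 [ 0.          0.         -1.        ]].
```

```bash
cat > pl.py <<'E'
from h import *
a=np.radians(85.1);mo=np.array([np.cos(a),np.sin(a),0]);cz=np.array([0,0,1.]);cy=np.cross(cz,mo)
C=np.stack([mo,cy,cz],1)
def grasp(g): # tool leaning back by g deg towards the handles' side
    G=Rn.from_rotvec(cy*np.radians(-g)).as_matrix()
    return G@np.stack([-mo,cy,-cz],1)
def place(tcp_c,relR,b=0,bite=(-1,41,80)):
    """tcp_c: TCP in the clip's middle-plane frame (origin pin at lower side)"""
    B=Rn.from_rotvec(X*np.radians(b)).as_matrix();Cp=B@np.stack([-Y,X,Z],1)
    return W(*bite)+Cp@(np.array(tcp_c)-[33.5,0,25]),Cp@relR
E
python3 - <<'E'
from pl import *
tcp=np.array([447,-310,26.])
for g in(0,10,20,30,40):
  Rg=grasp(g)
  print(g,'tz',Rg[:,2].round(2),'grasp',ik(tcp,Rg).round(2),'hover',ik(tcp-Rg[:,2]*120,Rg).round(2),)
  for b in(0,20):
    pp,Rp=place([-41,0,22],C.T@Rg,b)
    print('   place',b,pp.round(0),ik(pp,Rp).round(2),'above',ik(pp+Z*120,Rp).round(2))
E
```

```text
0 tz [ 0.  0. -1.] grasp [-0.61  0.24  2.06 -0.    0.85  2.62] hover [-0.61  0.09  1.97  0.    1.08  2.62]
   place 0 [487. 178. 101.] [0.21 0.38 1.78 0.21 1.42 0.38] above [0.17 0.37 1.58 0.2  1.63 0.4 ]
   place 20 [498. 171. 124.] [0.03 0.31 1.88 0.48 1.36 0.17] above [0.01 0.3  1.67 0.46 1.56 0.25]
10 tz [ 0.01  0.17 -0.98] grasp [-0.7   0.3   1.99  0.17  0.96  2.42] hover [-0.73  0.18  1.89  0.15  1.19  2.44]
   place 0 [487. 178. 101.] [0.29 0.43 1.72 0.09 1.5  0.47] above [0.25 0.42 1.53 0.07 1.71 0.45]
   place 20 [498. 171. 124.] [0.11 0.33 1.81 0.34 1.41 0.29] above [0.08 0.33 1.6  0.32 1.61 0.33]
20 tz [ 0.03  0.34 -0.94] grasp [-0.78  0.37  1.92  0.3   1.1   2.28] hover [-0.83  0.29  1.79  0.26  1.31  2.3 ]
   place 0 [487. 178. 101.] [ 0.36  0.49  1.67 -0.02  1.58  0.54] above [ 0.32  0.47  1.48 -0.05  1.78  0.49]
   place 20 [498. 171. 124.] [0.2  0.37 1.75 0.21 1.47 0.38] above [0.16 0.37 1.54 0.19 1.68 0.39]
30 tz [ 0.04  0.5  -0.87] grasp [-0.84  0.47  1.84  0.4   1.24  2.18] hover [-0.9   0.41  1.7   0.35  1.44  2.2 ]
   place 0 [487. 178. 101.] [ 0.44  0.55  1.62 -0.13  1.66  0.59] above [ 0.39  0.53  1.44 -0.16  1.86  0.52]
   place 20 [498. 171. 124.] [0.28 0.42 1.69 0.08 1.54 0.46] above [0.24 0.42 1.48 0.07 1.75 0.44]
40 tz [ 0.05  0.64 -0.77] grasp [-0.89  0.56  1.77  0.47  1.38  2.11] hover [-0.97  0.54  1.6   0.42  1.58  2.14]
   place 0 [487. 178. 101.] [ 0.5   0.62  1.57 -0.23  1.75  0.63] above [ 0.45  0.59  1.41 -0.28  1.93  0.54]
   place 20 [498. 171. 124.] [ 0.35  0.48  1.63 -0.03  1.62  0.53] above [ 0.31  0.47  1.43 -0.05  1.82  0.48]
```

Run:
```python
from pl import *
Rg=grasp(20);pin=np.array([447.5,-310.5,4])+mo*42  # pin lower side
tcp=pin+C@np.array([-37,0,23]);hov=tcp-Rg[:,2]*130
p,R=cmd();mid=np.array([480,-180,330])
w=Rn.from_matrix(R.T@Rg).as_rotvec();print('rot',np.degrees(w),pin,tcp,hov)
for t in np.linspace(0,1,8):
    Rt=R@Rn.from_rotvec(w*t).as_matrix();q=p+(mid-p)*t;print(q.round(0),ik(q,Rt).round(2))
np.save('pin.npy',pin)
go((mid,Rg),(hov,Rg))
```

```text
rot [ 24.73863155  37.31167654 159.79163681] [ 451.08751077 -268.65349756    4.        ] [ 447.92708462 -305.51827352   27.        ] [ 444.12922454 -349.81839445  149.1600407 ]
[537.  46. 257.] [0.01 0.31 1.57 0.12 1.73 0.25]
[529.  14. 267.] [-0.09  0.31  1.58  0.19  1.77  0.57]
[521. -18. 278.] [-0.2   0.28  1.6   0.25  1.77  0.9 ]
[513. -51. 288.] [-0.3   0.24  1.63  0.3   1.76  1.23]
[505. -83. 299.] [-0.39  0.19  1.67  0.34  1.72  1.56]
[ 496. -115.  309.] [-0.47  0.12  1.7   0.36  1.67  1.9 ]
[ 488. -148.  320.] [-0.53  0.06  1.74  0.35  1.61  2.25]
[ 480. -180.  330.] [-0.57  0.    1.76  0.31  1.55  2.63]
row [-23.36, -3.32, -6.52, 24.7, 37.3, 159.8]
row [-40.7, 5.88, 9.08, 24.7, 37.3, 159.8]
```

```bash
rm cmd.json
python3 - <<'E'
from pl import *
R=RC.copy() # restore commanded pose before the last plan
p=np.array([537.45462259,46.46032605,256.7915759])
json.dump(dict(p=p.tolist(),R=R.tolist()),open('cmd.json','w'))
Rg=grasp(20);pin=np.load('pin.npy');tcp=pin+C@np.array([-37,0,23]);hov=tcp-Rg[:,2]*130;up=hov+[0,0,90]
w=Rn.from_matrix(R.T@Rg).as_rotvec()
for t in np.linspace(0,1,7):
    Rt=R@Rn.from_rotvec(w*t).as_matrix();q=p+(up-p)*t;print(q.round(0),ik(q,Rt).round(2))
h=R@Rn.from_rotvec(w*.5).as_matrix()
go((p+(up-p)*.5,h))
go((up,Rg),(hov,Rg))
E
```

```text
[537.  46. 257.] [0.01 0.31 1.57 0.12 1.73 0.25]
[522. -20. 254.] [-0.15  0.31  1.6   0.18  1.75  0.58]
[506. -86. 251.] [-0.32  0.3   1.63  0.22  1.74  0.92]
[ 491. -152.  248.] [-0.47  0.28  1.66  0.26  1.71  1.25]
[ 475. -218.  245.] [-0.62  0.25  1.68  0.28  1.65  1.6 ]
[ 460. -284.  242.] [-0.73  0.23  1.69  0.28  1.57  1.96]
[ 444. -350.  239.] [-0.82  0.2   1.7   0.26  1.48  2.35]
row [-20.35, 0.84, 0.55, 12.3, 18.7, 79.9]
row [-2.12, 19.18, -6.54, 12.3, 18.6, 79.9]
row [1.27, 22.57, 1.08, 12.3, 18.6, 79.9]
```

Emit:
{"name": "apply_moves", "arguments": {
  "deltas": [-20.35,0.84,0.55,12.3,18.7,79.9,-0.41,-20.35,0.84,0.55,12.3,18.7,79.9,-0.41,-20.35,0.84,0.55,12.3,18.7,79.9,-0.41,-20.35,0.84,0.55,12.3,18.7,79.9,-0.41,-20.35,0.84,0.55,12.3,18.7,79.9,-0.41,-20.35,0.84,0.55,12.3,18.7,79.9,-0.41,-20.35,0.84,0.55,12.3,18.7,79.9,-0.41,-20.35,0.84,0.55,12.3,18.7,79.9,-0.41,-20.35,0.84,0.55,12.3,18.7,79.9,-0.41,-20.35,0.84,0.55,12.3,18.7,79.9,-0.41]
}}

```text
time_s: 9.4
tool_pos: [489.8, -151.5, 246.1]
eef_rot: [-2.654, 0.253, 0.494]
ft_force: [0.3, 0.0, -0.3]
width: 60.4
finger_force: 0.0
```

Emit:
{"name": "apply_moves", "arguments": {
  "deltas": [-2.12,19.18,-6.54,12.3,18.6,79.9,-0.41,-2.12,19.18,-6.54,12.3,18.6,79.9,-0.41,-2.12,19.18,-6.54,12.3,18.6,79.9,-0.41,-2.12,19.18,-6.54,12.3,18.6,79.9,-0.41,-2.12,19.18,-6.54,12.3,18.6,79.9,-0.41,-2.12,19.18,-6.54,12.3,18.6,79.9,-0.41,-2.12,19.18,-6.54,12.3,18.6,79.9,-0.41,-2.12,19.18,-6.54,12.3,18.6,79.9,-0.41,-2.12,19.18,-6.54,12.3,18.6,79.9,-0.41,-2.12,19.18,-6.54,12.3,18.6,79.9,-0.41,1.27,22.57,1.08,12.3,18.6,79.9,-0.41,1.27,22.57,1.08,12.3,18.6,79.9,-0.41]
}}

```text
time_s: 10.6
tool_pos: [444.0, -349.4, 147.4]
eef_rot: [-1.938, 2.11, 0.34]
ft_force: [0.8, 0.2, -1.0]
width: 60.2
finger_force: 0.0
```

Run:
```python
from pl import *
s=log();p,R=cmd();print((s['tool_pos']-p).round(1),s['joint_pos'].round(2),s['width'],np.degrees(Rn.from_matrix(R.T@Rn.from_rotvec(s['eef_rot']).as_matrix()).as_rotvec()).round(2))
c=snap('wrist','w4.png');P,d,o=pts(c);Q=P.reshape(-1,3)
m=(Q[:,0]>400)&(Q[:,0]<492)&(Q[:,1]<-190)&(Q[:,1]>-350)&(Q[:,2]>44)&(Q[:,2]<62)
k=(Q[m]-np.load('pin.npy'))@C;print(m.sum())
for lo in range(-60,45,8):
    a=k[(k[:,0]>=lo)&(k[:,0]<lo+8)]
    if len(a)>3: print(lo+4,len(a),np.percentile(a[:,1],[1,50,99]).round(1),np.percentile(a[:,2],98).round(1))
print(np.percentile(k[:,0],[.5,99.5]))
```

```text
[-0.2  0.4 -1.7] [-0.86  0.28  1.79  0.25  1.33  2.27] 60.216839353029464 [ 0.02  0.05 -0.05]
1405
-56 33 [-25.5 -23.7  25.7] 48.8
-48 143 [-25.8  21.5  25.8] 49.7
-40 123 [-23.3  18.8  23.1] 50.1
-32 114 [-20.9  16.8  20.4] 50.0
-24 90 [-18.9 -15.4  18.4] 49.8
-16 85 [-16.9  13.4  16.5] 49.9
-8 232 [-14.9  -0.4  14.3] 49.7
0 232 [-13.4  -0.4  12.6] 49.8
8 65 [-12.9   8.9  11.7] 49.6
16 63 [-11.8  -9.   10.6] 49.8
24 118 [-10.6   3.9   9.1] 49.7
32 88 [-10.1  -0.9   8.3] 49.8
40 19 [-9.2 -4.9  7.5] 49.5
[-52.81524452  37.45007456]
```

View pics/w4.png

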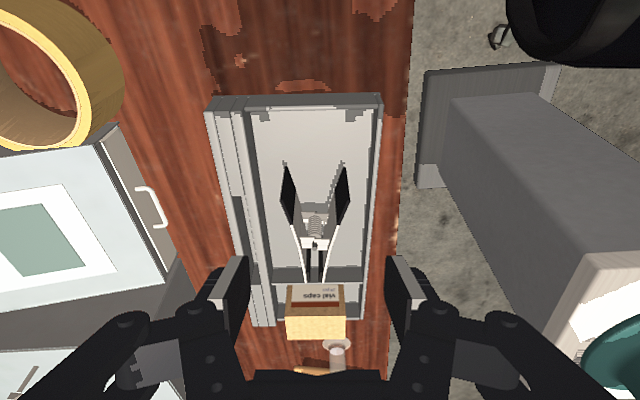

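The wrist view shows the clip upright, with its handles at (288,195) and (343,195) and its mouth towards the carton. It lies in line with the fingers, and the depth points confirm the pin pose to about 1 mm.

Emit:
{"name": "apply_moves", "arguments": {
  "deltas": [0,0,4.5,0,0,0,-0.41,0,0,8.5,0,0,0,-0.41,0,0,11,0,0,0,-0.41,0,0,12,0,0,0,-0.41,0,0,12.9,0,0,0,-0.41,0,0,12.9,0,0,0,-0.41,0,0,12.9,0,0,0,-0.41]
}}

```text
time_s: 11.35
tool_pos: [449.0, -307.0, 28.9]
eef_rot: [-1.938, 2.11, 0.338]
ft_force: [0.4, -0.6, -0.1]
width: 60.3
finger_force: 0.0
```

Emit:
{"name": "apply_moves", "arguments": {
  "deltas": [0,0,0,0,0,0,-0.2,0,0,0,0,0,0,0,0,0,0,0,0,0,0.2,0,0,0,0,0,0,0.5,0,0,0,0,0,0,1,0,0,0,0,0,0,1,0,0,0,0,0,0,1,0,0,0,0,0,0,1],
  "newtons": 50
}}

```text
time_s: 12.15
tool_pos: [450.4, -308.3, 31.5]
eef_rot: [-1.938, 2.11, 0.333]
ft_force: [-1.0, -0.6, 11.8]
width: 21.7
finger_force: 49.4
```

Emit:
{"name": "apply_moves", "arguments": {
  "deltas": [0,0,-1,0,0,0,1,0,0,-3,0,0,0,1,0,0,-7,0,0,0,1,0,0,-11,0,0,0,1,0,0,-15,0,0,0,1,0,0,-18,0,0,0,1,0,0,-18,0,0,0,1,0,0,-18,0,0,0,1]
}}

```text
time_s: 12.95
tool_pos: [443.1, -368.0, 197.7]
eef_rot: [-1.938, 2.111, 0.338]
ft_force: [-0.3, -0.5, -1.7]
width: 21.3
finger_force: 49.3
```

Run:
```python
from pl import *
p,R=cmd();p=p+R@[0,0,129-180];json.dump(dict(p=p.tolist(),R=R.tolist()),open('cmd.json','w'))
s=log();print((s['tool_pos']-p).round(1),s['width'],s['ft_force'].round(1))
t=s['tool_pos'];Rm=Rn.from_rotvec(s['eef_rot']).as_matrix()
c=snap('wrist','w5.png');P,d,o=pts(c);Q=P.reshape(-1,3);A=(Q-t)@Rm
m=(abs(A[:,1])<25)&(A[:,2]>-35)&(A[:,2]<35)&(A[:,0]>-110)&(A[:,0]<40)
np.save('pics/A5.npy',A[m]);a=A[m];print(m.sum(),np.percentile(a,[1,50,99],axis=0).round(1))
S=snap('scene','s5.png');P,d,o=pts(S);A=(P.reshape(-1,3)-t)@Rm
m=(abs(A[:,1])<30)&(A[:,2]>-40)&(A[:,2]<50)&(A[:,0]>-110)&(A[:,0]<30);b=A[m];print('scene',m.sum(),np.percentile(b,[1,50,99],axis=0).round(1))
# express in clip-ish axes (untilt 20 deg)
U=C.T@grasp(20)
for nm,q in(('w',a),('s',b)):
    k=q@U.T
    print(nm,np.percentile(k,[.5,99.5],axis=0).round(1))
    for lo in range(-20,90,10):
        e=k[(k[:,0]>=lo)&(k[:,0]<lo+10)]
        if len(e)>5: print(lo+5,len(e),np.percentile(e[:,1],[1,50,99]).round(1),np.percentile(e[:,2],[1,99]).round(1))
im=np.hstack([cv2.resize(c['image'][120:400,200:440],None,fx=1.6,fy=1.6),cv2.resize(S['image'][130:270,330:480],(400,448))[:448]])
cv2.imwrite('pics/c5.png',im)
```

```text
[ 0.4 -0.8  0.7] 21.286209677522702 [-0.3 -0.5 -1.7]
7322 [[-67.9 -21.8 -34. ]
 [ -2.7   1.3  -5.9]
 [ 18.6  24.   33.6]]
scene 1690 [[-79.7 -15.7 -35.4]
 [-30.   13.    9.3]
 [ 15.5  25.7  45.9]]
w [[-22.3 -22.3 -25.3]
 [ 74.9  24.5  32. ]]
-15 2733 [-22.4  10.   24.6] [-25.5  30.1]
-5 656 [-21.2   9.7  23.7] [-24.4  34.1]
5 391 [-9.4  9.7 12.3] [-25.5  25.5]
15 195 [-10.6   9.7  12.5] [-18.7  22.3]
25 137 [-11.7  -8.8  13.2] [15.3 22.3]
35 1620 [-11.4   0.8  13.2] [-21.9  22. ]
45 903 [-13.6   1.3  15.4] [-21.1  22.1]
55 85 [-15.4  16.1  17.2] [-11.6  18. ]
65 140 [-16.9  13.3  18.7] [-12.2  13.1]
75 86 [-19.   18.8  20.7] [-8.5  8. ]
s [[-21.1 -16.5 -27.8]
 [ 80.9  26.1  32.2]]
-15 200 [-16.5  -6.9  27.1] [-19.2  33.4]
-5 229 [-10.2  12.2  25.9] [-26.9  32.3]
5 103 [-9.8 12.1 25.3] [-28.6  24.6]
15 121 [10.  11.8 13.3] [-27.   21.6]
25 137 [ 9.1 12.3 14.4] [-27.6  21.7]
35 163 [-11.7  12.6  15. ] [-27.3  21.6]
45 180 [-13.9  13.6  16.2] [-26.9  21.8]
55 159 [-15.1  15.2  17.6] [-27.1  22.2]
65 178 [-16.2  16.5  19.4] [-27.   21.6]
75 177 [-17.2  18.4  21.1] [-24.6  22.4]
85 23 [-15.3  19.4  20.5] [-20.6  22. ]
```

View pics/c5.png

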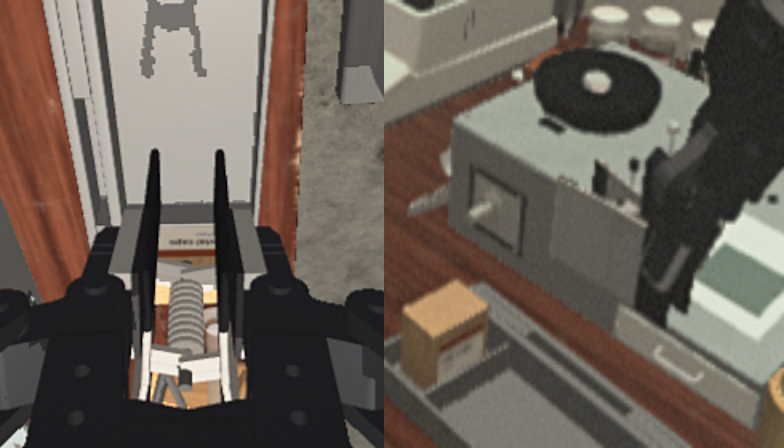

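The left half shows the handles squeezed parallel between the pads with the jaws open and the spring visible. The right half shows the clip clear of the organiser. The carton is undisturbed.

```bash
cat >> pl.py <<'E'
TC=[-42,-1,27.8]
def pose(by,bz,bx=0,b=0): return place(TC,C.T@grasp(20),b,(bx,by,bz))
E
python3 - <<'E'
from pl import *
p,R=cmd();pe,Rp=pose(38,75);ps,_=pose(108,75);pu=ps+[10,10,190]
w=Rn.from_matrix(R.T@Rp).as_rotvec();print('rot',np.degrees(w).round(1));
A=np.array([480,-150,350]);Ra=R@Rn.from_rotvec(w*.5).as_matrix()
for a,ra,b_,rb,n in((p,R,A,Ra,5),(A,Ra,pu,Rp,6),(pu,Rp,ps,Rp,3),(ps,Rp,pe,Rp,2)):
    ww=Rn.from_matrix(ra.T@rb).as_rotvec()
    for t in np.linspace(0,1,n): 
        Rt=ra@Rn.from_rotvec(ww*t).as_matrix();q=a+(b_-a)*t;print(q.round(0),ik(q,Rt).round(2),'clip tip',(q+Rt@(grasp(20).T@C)@[80,0,0]).round(0))
go((A,Ra));go((pu,Rp));go((ps,Rp))
E
```

```text
rot [ -53.3  -41.3 -156.7]
[ 443. -367.  197.] [-0.84  0.26  1.72  0.25  1.42  2.31] clip tip [ 450. -287.  197.]
[ 452. -313.  235.] [-0.76  0.26  1.66  0.24  1.59  2.07] clip tip [ 430. -236.  242.]
[ 461. -259.  274.] [-0.65  0.27  1.6   0.21  1.74  1.83] clip tip [ 414. -195.  286.]
[ 471. -204.  312.] [-0.52  0.28  1.54  0.17  1.88  1.6 ] clip tip [ 404. -163.  328.]
[ 480. -150.  350.] [-0.38  0.29  1.48  0.12  1.99  1.36] clip tip [ 403. -137.  368.]
[ 480. -150.  350.] [-0.38  0.29  1.48  0.12  1.99  1.36] clip tip [ 403. -137.  368.]
[487. -69. 338.] [-0.21  0.29  1.51  0.11  1.98  1.21] clip tip [409. -80. 355.]
[494.  11. 327.] [-0.04  0.3   1.51  0.09  1.97  1.07] clip tip [423. -22. 341.]
[501.  92. 315.] [0.13 0.34 1.49 0.08 1.96 0.93] clip tip [442.  39. 326.]
[508. 173. 303.] [0.29 0.38 1.44 0.05 1.94 0.77] clip tip [466. 105. 309.]
[515. 254. 292.] [0.44 0.44 1.37 0.02 1.92 0.61] clip tip [495. 176. 292.]
[515. 254. 292.] [0.44 0.44 1.37 0.02 1.92 0.61] clip tip [495. 176. 292.]
[510. 249. 197.] [0.44 0.49 1.48 0.02 1.77 0.61] clip tip [490. 171. 197.]
[505. 244. 102.] [0.44 0.56 1.56 0.02 1.62 0.6 ] clip tip [485. 166. 102.]
[505. 244. 102.] [0.44 0.56 1.56 0.02 1.62 0.6 ] clip tip [485. 166. 102.]
[487. 176. 102.] [ 0.36  0.49  1.67 -0.02  1.58  0.54] clip tip [467.  98. 102.]
row [-25.87, -1.85, -6.87, -26.7, -20.6, -78.4]
row [3.59, -37.62, 15.7, -26.6, -20.6, -78.3]
row [4.72, 8.29, 16.5, -0.0, 0.0, -0.0]
```

Emit:
{"name": "apply_moves", "arguments": {
  "deltas": [-25.87,-1.85,-6.87,-26.7,-20.6,-78.4,1,-25.87,-1.85,-6.87,-26.7,-20.6,-78.4,1,-25.87,-1.85,-6.87,-26.7,-20.6,-78.4,1,-25.87,-1.85,-6.87,-26.7,-20.6,-78.4,1,-25.87,-1.85,-6.87,-26.7,-20.6,-78.4,1,-25.87,-1.85,-6.87,-26.7,-20.6,-78.4,1,-25.87,-1.85,-6.87,-26.7,-20.6,-78.4,1,-25.87,-1.85,-6.87,-26.7,-20.6,-78.4,1,-25.87,-1.85,-6.87,-26.7,-20.6,-78.4,1,-25.87,-1.85,-6.87,-26.7,-20.6,-78.4,1]
}}

```text
time_s: 14.05
tool_pos: [479.6, -149.3, 347.5]
eef_rot: [-2.733, 0.2, 0.783]
ft_force: [0.0, 0.1, -1.4]
width: 21.4
finger_force: 49.4
```

Emit:
{"name": "apply_moves", "arguments": {
  "deltas": [3.59,-37.62,15.7,-26.6,-20.6,-78.3,1,3.59,-37.62,15.7,-26.6,-20.6,-78.3,1,3.59,-37.62,15.7,-26.6,-20.6,-78.3,1,3.59,-37.62,15.7,-26.6,-20.6,-78.3,1,3.59,-37.62,15.7,-26.6,-20.6,-78.3,1,3.59,-37.62,15.7,-26.6,-20.6,-78.3,1,3.59,-37.62,15.7,-26.6,-20.6,-78.3,1,3.59,-37.62,15.7,-26.6,-20.6,-78.3,1,3.59,-37.62,15.7,-26.6,-20.6,-78.3,1,3.59,-37.62,15.7,-26.6,-20.6,-78.3,1,3.59,-37.62,15.7,-26.6,-20.6,-78.3,1,3.59,-37.62,15.7,-26.6,-20.6,-78.3,1]
}}

```text
time_s: 15.25
tool_pos: [513.7, 253.7, 290.2]
eef_rot: [-2.178, -1.838, 0.836]
ft_force: [0.1, -0.1, -0.3]
width: 21.7
finger_force: 49.4
```

Run:
```python
from pl import *
pe,Rp=pose(38,75);ps,_=pose(108,75);pu=ps+[10,10,190]
json.dump(dict(p=pu.tolist(),R=Rp.tolist()),open('cmd.json','w'))
s=log();print((s['tool_pos']-pu).round(1),np.degrees(Rn.from_matrix(Rp.T@Rn.from_rotvec(s['eef_rot']).as_matrix()).as_rotvec()).round(2),s['width'])
p2,_=pose(95,75);go((p2+[0,0,60],Rp),(p2,Rp))
```

```text
[-1.   0.1 -1.5] [ 0.15 -0.1   0.13] 21.667383340936148
row [1.67, 5.47, 11.96, 0.0, 0.0, 0.0]
row [3.48, 8.29, 16.94, 0.0, 0.0, 0.0]
```

Emit:
{"name": "apply_moves", "arguments": {
  "deltas": [1.67,5.47,11.96,0,0,0,1,1.67,5.47,11.96,0,0,0,1,1.67,5.47,11.96,0,0,0,1,3.48,8.29,16.94,0,0,0,1,3.48,8.29,16.94,0,0,0,1,3.48,8.29,16.94,0,0,0,1,3.48,8.29,16.94,0,0,0,1]
}}

```text
time_s: 15.95
tool_pos: [502.4, 230.7, 103.3]
eef_rot: [-2.18, -1.84, 0.83]
ft_force: [0.8, 0.4, -0.5]
width: 21.2
finger_force: 49.4
```

Run:
```python
from pl import *
s=log();p,R=cmd();print((s['tool_pos']-p).round(1),s['width'],s['ft_force'].round(1))
look()
for n in('wrist','scene','top'):
    c=snap(n,n+'6.png');P,d,o=pts(c);Q=P.reshape(-1,3);A=(Q-O)@F
    # clip jaws: just left of the board, near the plane
    m=(abs(A[:,0])<32)&(A[:,1]>56)&(A[:,1]<130)&(A[:,2]>40)&(A[:,2]<110)
    a=A[m];print(n,m.sum())
    for lo in range(60,130,10):
        e=a[(a[:,1]>=lo)&(a[:,1]<lo+10)]
        if len(e)>5: print(' y',lo+5,len(e),'x',np.percentile(e[:,0],[1,50,99]).round(1),'z',np.percentile(e[:,2],[1,99]).round(1))
    if m.sum()>5: print(' tip y',np.percentile(a[:,1],1).round(1))
    m=(abs(A[:,0])<30)&(A[:,1]>30)&(A[:,1]<56)&(A[:,2]>112)&(A[:,2]<158)
    if m.sum()>5: print(' card x',np.percentile(A[m][:,0],[1,50,99]).round(1),'edge y',np.percentile(A[m][:,1],98).round(1))
a=cv2.imread('pics/wrist6.png')[100:340,180:500];b=cv2.imread('pics/scene6.png')[120:240,220:380]
cv2.imwrite('pics/c6.png',np.hstack([cv2.resize(a,(400,300)),cv2.resize(b,(400,300),interpolation=cv2.INTER_CUBIC)]))
```

```text
[ 0.9 -0.2  1.6] 21.1626602554007 [ 0.8  0.4 -0.5]
card 1204 x -7.8 y [-49.8  49.1] z [ 11.3 159.4] n [ 1.     0.    -0.007]
wrist 1064
 y 95 75 x [-22.5  15.5  17.3] z [70.4 88.1]
 y 105 173 x [-20.7 -14.9  15.4] z [53.7 92.3]
 y 115 86 x [-19.1  12.7  13.8] z [66.6 99. ]
 y 125 730 x [-17.3  -2.3  12. ] z [ 58.9 102.2]
 tip y 92.1
scene 297
 y 85 13 x [-23.4 -19.4  13.2] z [55.  98.5]
 y 95 91 x [-22.4   9.8  15.7] z [ 55.  103.1]
 y 105 51 x [-20.7  10.7  13.1] z [ 54.  103.3]
 y 115 60 x [-19.2  10.6  14.4] z [ 54.1 102.9]
 y 125 82 x [-17.5   6.4  12.5] z [ 55.7 102. ]
 tip y 88.4
 card x [-9.3 -7.2 -5.6] edge y 51.9
top 365
 y 85 18 x [-21.4  -2.6  18.3] z [ 57.8 106.9]
 y 95 95 x [-22.    8.   16.1] z [ 56.7 106.8]
 y 105 80 x [-20.7  11.   15.5] z [ 54.3 105.4]
 y 115 80 x [-18.6  10.4  14.3] z [ 55.1 105.8]
 y 125 92 x [-17.   -3.4  13.9] z [ 56.2 105.4]
 tip y 89.1
 card x [-9.7 -6.2 -2.4] edge y 50.5
```

View pics/c6.png

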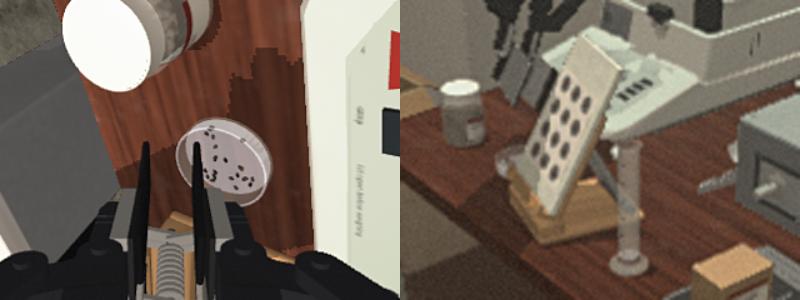

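The left half shows the jaws held open in front of the jar and dish. The right half shows the card standing flat against the board and the clip to its left. Depth puts the clip's middle plane 2.5 mm in front of the middle of card and board, so I correct this before sliding in.

Run:
```python
from pl import *
p,R=cmd();q=p+X*2.4
go((q,R),(q-Y*35,R),(q-Y*57,R))
```

```text
row [0.0, 0.24, -0.0, 0.0, 0.0, 0.0]
row [-3.29, 0.24, 1.2, 0.0, 0.0, 0.0]
row [-5.36, 0.24, 1.95, 0.0, 0.0, 0.0]
```

Emit:
{"name": "apply_moves", "arguments": {
  "deltas": [0,0.24,0,0,0,0,1,0,0.24,0,0,0,0,1,-1.64,0.24,0.6,0,0,0,1,-3.29,0.24,1.2,0,0,0,1,-4.3,0.24,1.57,0,0,0,1,-5.36,0.24,1.95,0,0,0,1,-5.36,0.24,1.95,0,0,0,1,-5.36,0.24,1.95,0,0,0,1]
}}

```text
time_s: 16.95
tool_pos: [490.2, 176.9, 100.9]
eef_rot: [-2.179, -1.841, 0.822]
ft_force: [3.6, 7.0, -0.3]
width: 21.6
finger_force: 49.5
```

Run:
```python
from pl import *
s=log();p,R=cmd();print(((s['tool_pos']-p)@F).round(1),s['width'],s['ft_force'].round(1),s['time_s'])
look()
for n in('scene','top'):
    c=snap(n);P,d,o=pts(c);A=(P.reshape(-1,3)-O)@F
    m=(abs(A[:,0])<32)&(A[:,1]>25)&(A[:,1]<75)&(A[:,2]>40)&(A[:,2]<108)
    a=A[m];f=a[a[:,0]<-12];print(n,'front arm',len(f),'y',np.percentile(f[:,1],[1]) if len(f) else '', [ (lo,np.percentile(a[(a[:,1]>=lo)&(a[:,1]<lo+8),0],[1,99]).round(1)) for lo in range(26,74,8) if ((a[:,1]>=lo)&(a[:,1]<lo+8)).sum()>5])
```

```text
[0.3 1.9 0.6] 21.570955234573077 [ 3.6  7.  -0.3] 16.95
card 1148 x -7.7 y [-50.   48.7] z [ 10.7 159.5] n [ 1.     0.002 -0.007]
scene front arm 137 y [32.11263309] [(26, array([-20. ,  -6.9])), (34, array([-19.7,  -6.7])), (42, array([-17.6,  -6.3])), (50, array([-16.4,  -8.1])), (58, array([-15.5, -13.2])), (66, array([-14.3,  -0. ]))]
top front arm 155 y [32.26521424] [(26, array([-19.2,  -5.5])), (34, array([-19.4,  -5. ])), (42, array([-17.5,  -5.2])), (50, array([-16.4,  -6.7])), (58, array([-15.1,  17.3])), (66, array([-13.2,  15.8]))]
```

Emit:
{"name": "apply_moves", "arguments": {
  "deltas": [0.28,0,-0.1,0,0,0,1,0.28,0,-0.1,0,0,0,1,0.28,0,-0.1,0,0,0,1]
}}

```text
time_s: 17.4
tool_pos: [489.7, 177.6, 100.5]
eef_rot: [-2.178, -1.841, 0.832]
ft_force: [1.0, 1.5, -0.9]
width: 21.4
finger_force: 49.4
```

Free now; release slowly.

Emit:
{"name": "apply_moves", "arguments": {
  "deltas": [0,0,0,0,0,0,0.4,0,0,0,0,0,0,0.3,0,0,0,0,0,0,0.2,0,0,0,0,0,0,0.1,0,0,0,0,0,0,0,0,0,0,0,0,0,-0.1,0,0,0,0,0,0,-0.2,0,0,0,0,0,0,-0.2]
}}

```text
time_s: 18.2
tool_pos: [489.9, 178.1, 100.6]
eef_rot: [-2.178, -1.842, 0.832]
ft_force: [-0.5, 0.2, 0.3]
width: 51.3
finger_force: 0.0
```

Run:
```python
from pl import *
s=log();print(s['width'],s['ft_force'].round(1),s['finger_force'],s['time_s'],((s['tool_pos']-O)@F).round(1))
look()
for n in('scene','top'):
    c=snap(n);P,d,o=pts(c);A=(P.reshape(-1,3)-O)@F
    m=(abs(A[:,0])<40)&(A[:,1]>25)&(A[:,1]<140)&(A[:,2]>40)&(A[:,2]<108)
    a=A[m];f=a[(a[:,0]<-9.5)&(a[:,1]<60)];print(n,'front arm',len(f),'y',np.percentile(f[:,1],[1]) if len(f) else '', [ (lo,np.percentile(a[(a[:,1]>=lo)&(a[:,1]<lo+10),0],[1,99]).round(1)) for lo in range(26,140,10) if ((a[:,1]>=lo)&(a[:,1]<lo+10)).sum()>5])
```

```text
51.250662442871544 [-0.5  0.2  0.3] 0.0 18.2 [  1.4 116.3  77.9]
card 1123 x -7.6 y [-50.3  49.8] z [ 10.5 159.6] n [ 1.     0.    -0.001]
scene front arm 112 y [27.79577773] [(26, array([-14.7,  -6.3])), (36, array([-13.5,  -6.5])), (46, array([-14.5,  -6.2])), (56, array([-15.1, -11.4])), (66, array([-15. ,   3.6])), (76, array([-17.3,   7.3])), (86, array([-17.3,  13.7])), (96, array([-20.1,  15.7])), (106, array([-38. ,  27.3])), (116, array([-38.6,  27. ])), (126, array([-39.7,  27.7]))]
top front arm 112 y [33.00800587] [(26, array([-12.9,  -4.7])), (36, array([-13.9,  -5.3])), (46, array([-14.7,  -5.3])), (56, array([-14.9,  12.9])), (66, array([-15.5,  13.9])), (76, array([-15.3,  14.5])), (86, array([-17.5,  17.1])), (96, array([-19.,  18.])), (106, array([-36.8,  35.8])), (116, array([-38.3,  28.7])), (126, array([-38.9,  29.6]))]
```

Emit:
{"name": "apply_moves", "arguments": {
  "deltas": [0,0,0,0,0,0,-0.6,0,0,0,0,0,0,-0.6,0,0,0,0,0,0,-0.6,0,0,-2,0,0,0,-0.6,0,0,-5,0,0,0,-0.6,0,0,-9,0,0,0,-0.6,0,0,-14,0,0,0,-0.6,0,0,-18,0,0,0,-0.6,0,0,-18,0,0,0,-0.6,0,0,-18,0,0,0,-0.6]
}}

```text
time_s: 19.35
tool_pos: [582.9, 217.9, 250.5]
eef_rot: [-2.179, -1.843, 0.829]
ft_force: [-1.0, -0.2, -1.0]
width: 68.2
finger_force: 0.0
```

Run:
```python
from pl import *
s=log();print(s['width'],s['ft_force'].round(1),s['time_s'])
look()
for n in('scene','top','wrist'):
    c=snap(n,n+'9.png');P,d,o=pts(c);A=(P.reshape(-1,3)-O)@F
    m=(abs(A[:,0])<40)&(A[:,1]>52)&(A[:,1]<140)&(A[:,2]>35)&(A[:,2]<115)
    a=A[m];print(n,'y,z ext',np.percentile(a[:,1:],[1,99],axis=0).round(1).tolist(),[ (lo,np.percentile(a[(a[:,1]>=lo)&(a[:,1]<lo+10),0],[1,99]).round(1)) for lo in range(56,140,10) if ((a[:,1]>=lo)&(a[:,1]<lo+10)).sum()>5])
a=cv2.imread('pics/wrist9.png')[100:400,150:550];b=cv2.imread('pics/scene9.png')[120:240,220:380]
cv2.imwrite('pics/c9.png',np.hstack([a,cv2.resize(b,(400,300),interpolation=cv2.INTER_CUBIC)]))
```

```text
68.22749961321776 [-1.  -0.2 -1. ] 19.35
card 1119 x -7.6 y [-49.8  48.7] z [ 10.9 159.9] n [ 1.    -0.    -0.002]
scene y,z ext [[53.7, 52.1], [128.2, 101.3]] [(56, array([-14.5, -11.4])), (66, array([-15.2,   3.7])), (76, array([-16.2,  -2.4])), (86, array([-17.6,  13.9])), (96, array([-20. ,  14.7])), (106, array([-20.7,  18. ])), (116, array([-23.1,  18.8])), (126, array([-22.4, -20.2]))]
top y,z ext [[52.5, 52.9], [127.3, 104.5]] [(56, array([-15.2,  13.6])), (66, array([-15.2,  13.4])), (76, array([-16.2,  15.1])), (86, array([-17. ,  16.3])), (96, array([-19.8,  17.9])), (106, array([-21.3,  19.9])), (116, array([-22.9,  21.3])), (126, array([-21.6,  21.7]))]
wrist y,z ext [[52.4, 52.7], [129.1, 101.3]] [(56, array([-13.7,  11.7])), (66, array([-14.2,  11.5])), (76, array([-14.6,  12.2])), (86, array([-16.3,  14.8])), (96, array([-17.9,  15.9])), (106, array([-19.4,  17.8])), (116, array([-21.6,  19.4])), (126, array([-22.6,  21. ]))]
```

View pics/c9.png

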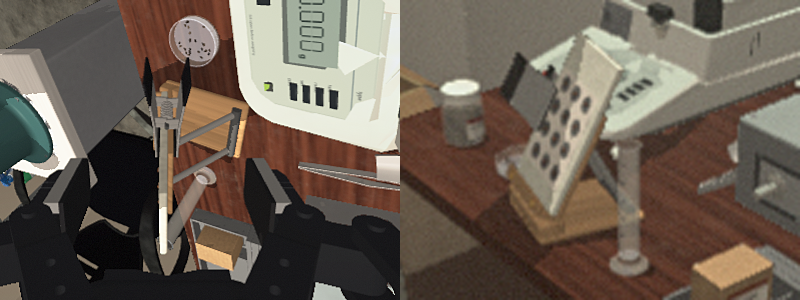

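The picture shows the clip shut over the board's left edge at (165,110), with card and board between its lips and the gripper clear. Cylinder, dish, jar and carton are all standing where they were. Handing in.

```bash
python3 -c "
from station import job_done
print(job_done())"
```

```text
the job is handed in; nothing more can be done
None
```

The job is handed in: the card stands centred and flat against the easel board, and the clip is shut over card and board at the left edge. The gripper was clear and all four bystanders were in place in the last picture. The judge returned no verdict, and I could not measure the clip's pressing force directly.

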